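# Stand the seasonings in their holders

### The job

Get the seasoning station ready for service: pick out the seasonings and stand each one upright and flat on the floor of its own stand - the two spice jars in the two square stands (one in each, either way round), the domed shaker in the round stand, and the rectangular tin in the oblong stand, lined up with its sides. Leave the steel cup and the little sauce bowl where they are.

Things in the scene. Friction and masses are not known exactly. Their poses are not given: they have to be found in the camera images.
- spice_jar_1: Spice jar: upright round glass jar with label and wide round red screw cap, 45 mm diameter, 106 mm tall (glass body 42 mm wide below 85 mm; cap 44 to 45 mm wide above), about 0.11 kg. Origin: centre of its underside, z up its axis. Told by its shape: the taller of the round containers, with a flat-topped screw cap. Both spice jars have one shape and either may go in either square stand.
- spice_jar_2: Spice jar: upright round glass jar with label and wide round black screw cap, 45 mm diameter, 106 mm tall (glass body 42 mm wide below 85 mm; cap 44 to 45 mm wide above), about 0.11 kg. Origin: centre of its underside, z up its axis. Told by its shape: the taller of the round containers, with a flat-topped screw cap. Both spice jars have one shape and either may go in either square stand.
- shaker: Salt shaker: upright, round, with a rounded steel dome top with holes; 44 mm diameter up to 74 mm height, narrowing to 34 mm at the dome, 90 mm tall, about 0.10 kg; its foot is a little uneven, so it may lean by 0.04 rad. Origin: centre of its underside, z up its axis.
- tin: Dark brown rectangular tin, upright: 36 mm along its x, 51 mm along its y, 86 mm tall, about 0.14 kg. Origin: centre of its underside, z up.
- square_stand_1: Square open-topped stand (low steel tray, black floor), fixed to the worktop: outside 66 x 66 mm, inside 60 x 60 mm, 20 mm high to the top of its rolled rim. Origin: centre of its underside, z up; x and y run along its sides. Inner floor 4 mm above the origin. For one spice jar; both square stands are alike.
- square_stand_2: Square open-topped stand (low steel tray, black floor), fixed to the worktop: outside 66 x 66 mm, inside 60 x 60 mm, 20 mm high to the top of its rolled rim. Origin: centre of its underside, z up; x and y run along its sides. Inner floor 4 mm above the origin. For one spice jar; both square stands are alike.
- round_stand: Round open-topped stand (low steel ring with a black floor), fixed to the worktop: outside diameter 66 mm, inside 60 mm, 20 mm high to the top of its rolled rim. Origin: centre of its underside, z up. Inner floor 4 mm above the origin. For the shaker.
- oblong_stand: Oblong open-topped stand (low steel tray, black floor), fixed to the worktop: outside 58 mm along its x and 73 mm along its y, inside 52 x 67 mm, 20 mm high to the top of its rolled rim. Origin: centre of its underside, z up. Inner floor 4 mm above the origin. For the tin, whose long side (y) goes along the stand's long side (y), either way round.
- cup: Bystander, loose, stays where it is: empty steel drinking cup, 71 mm diameter at the rim, 74 mm tall. Origin: centre of its underside. Mind the tall rice cooker at the back left (centre about x 0.74, y -0.01, radius 0.19 m) and the 207 mm tall bottle at the back (x 0.71, y -0.26) when carrying across; the way along the front of the worktop is clear.
- bowl: Bystander, loose, stays where it is: black sauce bowl, 76 mm diameter at the rim, 30 mm tall. Origin: centre of its underside. The worktop's front edge, nearest the robot, runs along the direction (0.49, 0.87) in x, y, about 0.38 m from the base axis; a gripper that closes along that direction has most room beside cooker and bottle.
Things that resemble listed ones, but are neither listed nor needed, are in the scene too. Leave any green look-alike of the tin alone.

How it is judged:
At the end, for the whole second after the job is handed in: Spice jars in different square stands, shaker in the round, tin in the oblong stand, sides lined up within 0.4 rad: each within 12 mm of the stand's centre, underside 1 to 8 mm above the stand's underside, upright within 0.15 rad, at rest (10 mm/s). Cup and bowl moved under 20 mm (horizontal distance between shaker and round_stand below 0.012 m and z of shaker in the frame of round_stand between 0.001 and 0.008 m and horizontal distance between tin and oblong_stand below 0.012 m and z of tin in the frame of oblong_stand between 0.001 and 0.008 m and angle between the x axis of tin and the x axis of oblong_stand, either way round below 0.4 rad and ((horizontal distance between spice_jar_1 and square_stand_1 below 0.012 m and z of spice_jar_1 in the frame of square_stand_1 between 0.001 and 0.008 m and horizontal distance between spice_jar_2 and square_stand_2 below 0.012 m and z of spice_jar_2 in the frame of square_stand_2 between 0.001 and 0.008 m) or (horizontal distance between spice_jar_1 and square_stand_2 below 0.012 m and z of spice_jar_1 in the frame of square_stand_2 between 0.001 and 0.008 m and horizontal distance between spice_jar_2 and square_stand_1 below 0.012 m and z of spice_jar_2 in the frame of square_stand_1 between 0.001 and 0.008 m)) and angle between each of spice_jar_1, spice_jar_2, shaker, tin's own z axis and vertical below 0.15 rad and linear speed of each of spice_jar_1, spice_jar_2, shaker, tin below 0.01 m/s and distance of each of cup, bowl from where it was at the start of the episode below 0.02 m); the robot touches nothing.
It fails at once if the cup or the bowl was knocked over or pushed away (distance of any of cup, bowl from where it was at the start of the episode above 0.03 m or angle between any of cup, bowl's own z axis and vertical above 0.5 rad).
It also fails if it takes over 106 s, if anything falls off the work surface, if the arm or the gripper's body presses on something with over 40 N, if the wrist force passes 120 N, or if a joint passes its speed limit or range.

### The arm

A 7-joint arm with a two-finger parallel gripper is mounted at the origin on a cart in front of the work surface, level with it; the furniture and walls round the work are solid. World frame = base frame: x ahead of the robot, y to its left, z up, the work surface at z = 0. Lengths are in m, angles in rad, forces in N, time in s.
With the tool pointing down it reaches from about 0.425 to 0.875 m from the base axis. Payload 4.7 kg.
Tool frame: the origin (TCP) lies midway between the tips of the shut fingers; the grasp point (between the pads) lies 19 mm behind it; z points along the fingers, y is the direction in which the jaws open and shut (so a half turn about z gives the same grasp; the last joint's range is limited). The gripper opens to 87 mm and grips with 3 to 60 N. Pads are 19 mm wide; open, the fingers measure 117 mm over their backs; the gripper's body (75 mm by 190 mm) begins 51 mm behind the grasp point.
Start: joints at [1.169, 0.321, -0.07, 1.45, 0.023, 1.371, -0.057], TCP at [0.263, -0.595, 0.223] pointing down, gripper open.
Joint ranges: [-2.86, 2.86], [-0.3, 2.09], [-1.38, 1.24], [0.06, 2.45], [-1.56, 4.7], [0.09, 2.05], [-2.69, 2.69]. Speed limits (rad/s): [2.57, 2.57, 3.14, 3.14, 3.14, 3.14, 3.14].

### API

Orientations are given as a rotation vector (axis times angle).
In Python, from bench import * gives the robot as it stands. The module is installed in compiled form; this text tells all that it offers.
- The arm moves only by the tool play_rows, never from a script. Its argument "series" is one flat list of numbers, 7 for each row, row after row: the opening in per cent of the stroke, from 0 (shut) to 100 (fully open), then the shift along the tool's x, y, z in m, then the turn, a rotation vector about the tool's x, y, z in degrees. In form: [fingers, tx, ty, tz, rx, ry, rz, fingers, tx, ty, tz, rx, ry, rz, ...]. A call has 1 to 10 rows; each row is the pose to reach, as a shift and turn from the pose commanded when the call began, along the tool's axes at that moment; what a row does not reach only later rows make up. A row lasts 1/12 s, in which the tool goes at most 41.7 mm and 7.16 degrees, less where a joint would pass 70% of its speed; a pose out of reach is approached as far as the arm can. A call with a gripper value outside its range is refused whole. The fingers move at their own pace and stop on an object; "force" is the grip in N (left out, the last holds). Time passes only in rows, so rows that repeat a pose let the fingers close. It gives the time, the measured TCP pose, the force and the opening at its end, in the units of the state.
- get_state(): the state, without advancing time (a new reading comes with each control period).
- get_image(name): name is "scene" or "top" or "wrist"; returns a dict with "frame" (384x512x3 uint8, red, green, blue), "fx", "fy", "cx", "cy" (pixels), "D" ([k1, k2, p1, p2, k3] as OpenCV has them; the pictures are not rectified), "R" (3x3) and "t" (3): a world point X has camera coordinates R X + t. Camera axes: x right, y down, z forward; pixel columns grow to the right and rows downward; lengths in m; the calibration is good to about 2 mm. A picture is of the moment at which its call begins. There is no depth.
- close_job(): hands the job in, once; it reports no verdict.
The state is a dict: "time": time; "joint_positions": joint angles; "qd": joint speeds; "joint_torque": joint torques, N m; "position": TCP position; "tool_rot": TCP orientation; "ft_force": force on the tool from outside, world axes, zero at the start; "torque": the same for the moment, N m; "grip_width": opening from 0.0 (shut) to 1.0 (fully open).
Only numpy, scipy, OpenCV 4.12 (cv2) and the standard library are available. Lean on these libraries where they do the work, as an engineer would, in place of code of your own. Each camera call takes 0.05 s, during which the arm holds its last target.

## Working session

There is one attempt and no reset: what is moved stays moved. The work goes in short steps, Python scripts to look and compute and a tool call to move; the robot and the scene stay as the last step left them, time stands still between calls to the robot, and variables do not carry over. Pictures are saved under pics/ and viewed, and the job is handed in when it is done.

Besides the shell and the picture viewer there is one more tool, called after ">>>" as name(argument=value, ...), one argument or row to a line, values as JSON. play_rows: Moves the arm, as the interface text tells. Its arguments: {"type":"object","properties":{"series":{"type":"array"},"force":{"type":"number"}},"required":["series"]}

```bash
mkdir -p pics
cat > h.py <<'E'
from bench import *
import numpy as np, cv2
def save(n,f,s=1.5):
    cv2.imwrite(f,cv2.resize(n["frame"][:,:,::-1],None,fx=s,fy=s,interpolation=cv2.INTER_CUBIC))
def K(c): return np.array([[c["fx"],0,c["cx"]],[0,c["fy"],c["cy"]],[0,0,1.]])
def ray(c,uv,z):
    uv=np.array(uv,float).reshape(-1,1,2)
    p=cv2.undistortPoints(uv,K(c),np.array(c["D"],float)).reshape(-1,2)
    d=np.c_[p,np.ones(len(p))]@np.array(c["R"]); o=-np.array(c["R"]).T@np.array(c["t"])
    return o+d*((z-o[2])/d[:,2])[:,None]
def proj(c,X):
    r,_=cv2.Rodrigues(np.array(c["R"],float))
    return cv2.projectPoints(np.array(X,float).reshape(-1,3),r,np.array(c["t"],float),K(c),np.array(c["D"],float))[0].reshape(-1,2)
E
python3 - <<'E'
from h import *
for n in ["scene","top","wrist"]:
    c=get_image(n); save(c,f"pics/{n}0.png"); print(n,c["fx"],-np.array(c["R"]).T@c["t"], np.array(c["R"])[2])
    np.save(f"{n}0.npy",c,allow_pickle=True)
print(get_state())
E
```

```text
scene 401.1647365959775 [-0.08842428 -0.95387289  0.56783759] [ 0.54812708  0.64788464 -0.52896332]
top 492.54151523587836 [ 0.36187611 -0.31147125  1.26151967] [ 0.07423386 -0.01212242 -0.99716718]
wrist 294.7210167564318 [ 0.32719    -0.56520678  0.38290653] [-0.24216926 -0.10627094 -0.96439646]
{'time': 0.15, 'joint_positions': array([ 1.1691019 ,  0.32164341, -0.07009869,  1.45136917,  0.02261136,
        1.37080953, -0.0568878 ]), 'qd': array([ 1.44121780e-03, -1.49638866e-03, -3.34415878e-04, -3.69939188e-03,
       -5.10236885e-05, -9.22156998e-04,  5.92209228e-04]), 'joint_torque': array([ 3.06605707e-04, -4.91793287e+01, -4.04277155e-01, -3.12875354e+01,
       -6.39070384e-02,  4.05704509e-02,  8.21822823e-05]), 'position': array([ 0.26234205, -0.59425873,  0.22173179]), 'tool_rot': array([-3.07256860e+00, -6.48225955e-01,  6.08629942e-04]), 'ft_force': array([-0.3124601 ,  0.36832926,  0.92229611]), 'torque': array([-0.02048306, -0.02449517,  0.01156634]), 'grip_width': 1.0000266508012983}
```

View pics/scene0.png

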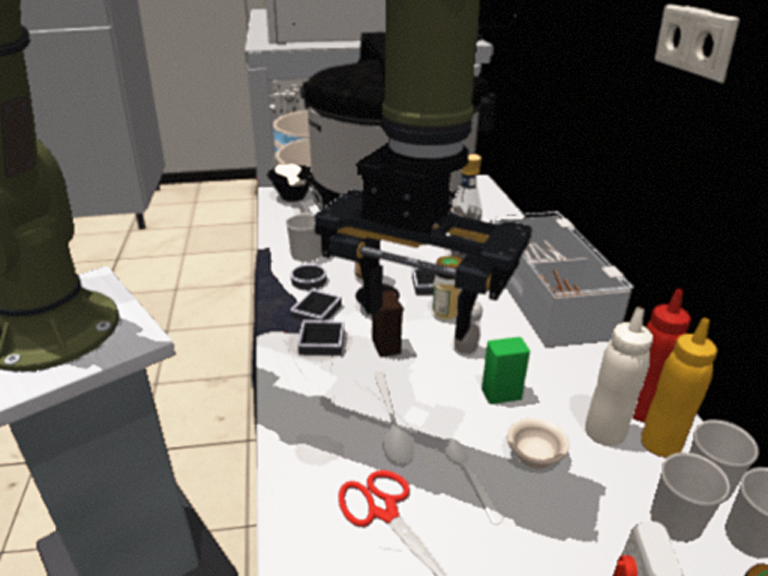

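View pics/top0.png

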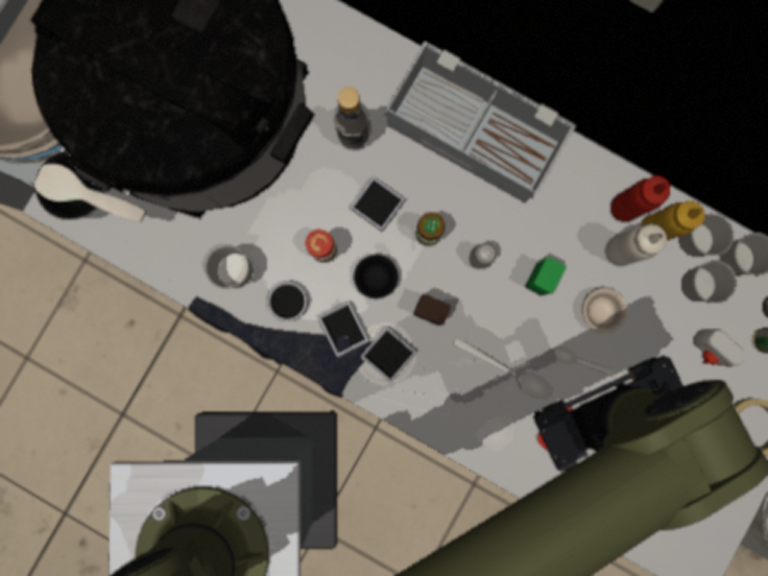

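View pics/wrist0.png

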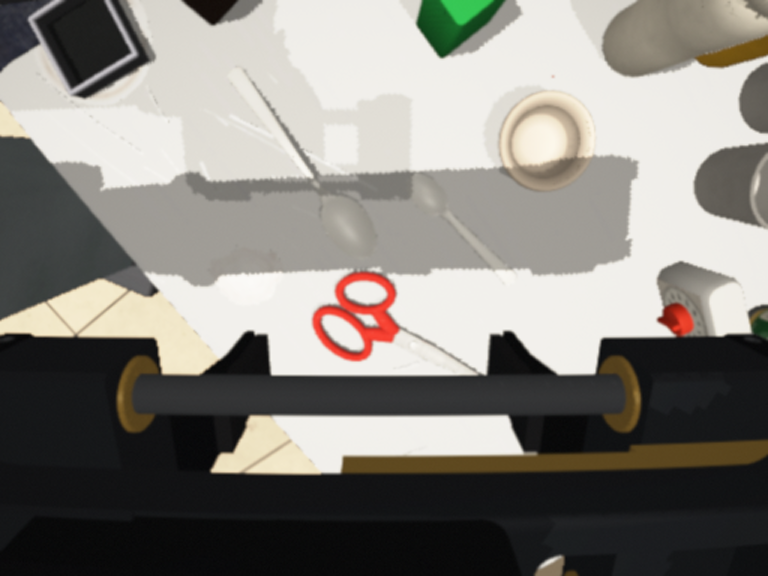

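Run:
```python
from h import *
t=np.load("top0.npy",allow_pickle=True).item()["frame"]; s=np.load("scene0.npy",allow_pickle=True).item()["frame"]
z=lambda a,k:cv2.resize(a[:,:,::-1],None,fx=k,fy=k,interpolation=cv2.INTER_CUBIC)
cv2.imwrite("pics/c1.png",z(t[110:260,130:370],3.3))
cv2.imwrite("pics/c2.png",z(s[100:260,160:400],3.3))
```

```text
(no output)
```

View pics/c1.png

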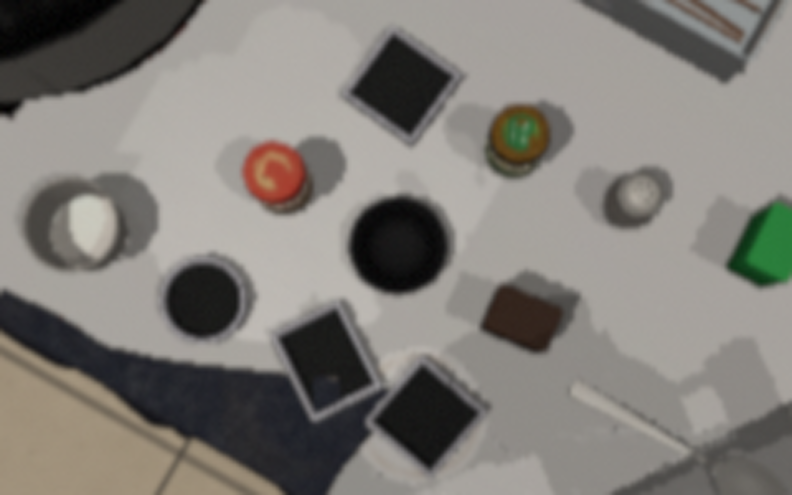

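View pics/c2.png

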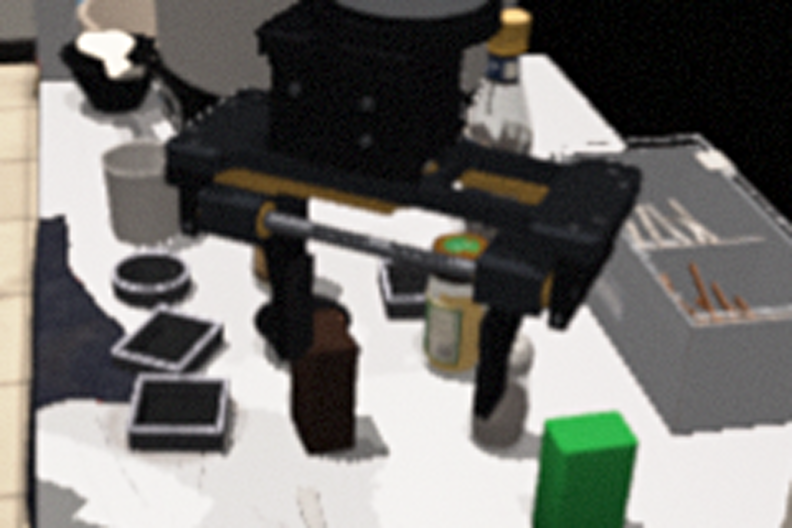

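Run:
```python
from h import *
c=np.load("top0.npy",allow_pickle=True).item(); f=c["frame"]
hsv=cv2.cvtColor(f,cv2.COLOR_RGB2HSV)
def comp(m,uv,z,n):
    k,l,st,ce=cv2.connectedComponentsWithStats(m.astype(np.uint8))
    i=l[uv[1],uv[0]]
    if i==0: print(n,"none");return
    cs,_=cv2.findContours((l==i).astype(np.uint8),0,2)
    p=cs[0].reshape(-1,2).astype(np.float32)
    w=ray(c,p,z)[:,:2].astype(np.float32)
    (x,y),(a,b),an=cv2.minAreaRect(w); box=cv2.boxPoints(((x,y),(a,b),an)); e=box[1]-box[0];e2=box[2]-box[1]
    cc=cv2.minEnclosingCircle(w)
    print(n,st[i][4],"rect c",np.round((x,y),4),"edges",np.round(np.linalg.norm(e),4),np.round(np.degrees(np.arctan2(e[1],e[0])),1),np.round(np.linalg.norm(e2),4),"circ",np.round(cc[0],4),round(cc[1],4), "dist",round(np.hypot(x,y),3))
g=f.max(2)
dark=g<70
for n,uv in dict(sqA=(252,136),obl=(228,217),sqB=(259,235),rnd=(192,200)).items(): comp(dark,uv,.012,n)
comp(dark,(251,184),.028,"bowl")
comp(g<90,(288,206),.086,"tin")
S=hsv[:,:,1]
comp((S>110)&((hsv[:,:,0]<15)|(hsv[:,:,0]>170)),(211,159),.106,"red")
comp((S>110),(287,151),.106,"brown")
print("shaker",ray(c,[(484/1.5,253/1.5)],.085), "cup",ray(c,[(230/1.5,266/1.5)],.06), "far jar",ray(c,[(762/1.5,341/1.5)],.1))
print(f[136,252],f[206,288],f[159,211],f[151,287])
t=f;z=lambda a,k:cv2.resize(a[:,:,::-1],None,fx=k,fy=k,interpolation=cv2.INTER_CUBIC)
a=z(t[110:190,380:512],5)
s=np.load("scene0.npy",allow_pickle=True).item()["frame"]
b=z(s[250:384,380:512],4)
cv2.imwrite("pics/c3.png",z(t[190:250,440:512],6)); cv2.imwrite("pics/c4.png",b)
```

```text
sqA 480 rect c [ 0.5879 -0.2936] edges 0.0562 -36.3 0.0566 circ [ 0.5877 -0.2942] 0.0378 dist 0.657
obl 487 rect c [ 0.3748 -0.2337] edges 0.0485 -63.7 0.0624 circ [ 0.3752 -0.2347] 0.0381 dist 0.442
sqB 518 rect c [ 0.3309 -0.3107] edges 0.058 -41.2 0.0572 circ [ 0.3305 -0.3115] 0.0382 dist 0.454
rnd 379 rect c [ 0.4216 -0.1385] edges 0.0533 -0.4 0.0534 circ [ 0.4215 -0.1397] 0.028 dist 0.444
bowl 670 rect c [ 0.4612 -0.2912] edges 0.0719 -63.8 0.071 circ [ 0.4614 -0.2912] 0.0369 dist 0.545
tin 389 rect c [ 0.4045 -0.3847] edges 0.047 -19.2 0.0581 circ [ 0.4067 -0.3862] 0.0353 dist 0.558
red 271 rect c [ 0.5074 -0.2036] edges 0.0413 -27.0 0.0435 circ [ 0.5076 -0.2043] 0.0225 dist 0.547
brown 213 rect c [ 0.5338 -0.3794] edges 0.0406 -0.6 0.0379 circ [ 0.5344 -0.379 ] 0.0214 dist 0.655
shaker [[ 0.49231054 -0.46597507  0.085     ]] cup [[ 0.47664245 -0.05396603  0.06      ]] far jar [[ 0.34725722 -0.90564672  0.1       ]]
[28 27 25] [52 37 30] [168  85  61] [ 59 107  66]
```

View pics/c3.png

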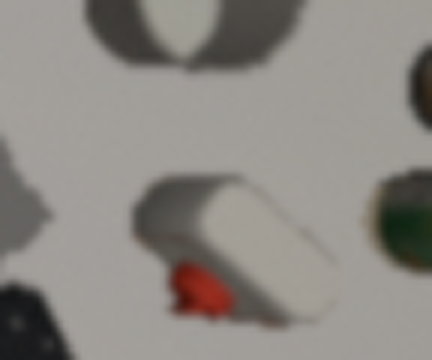

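View pics/c4.png

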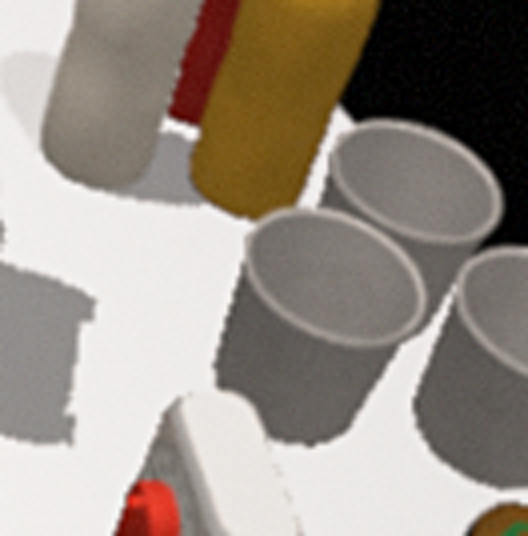

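```bash
cat >> h.py <<'E'
from scipy.spatial.transform import Rotation as Ro
def go(x,y,z,yaw):
    """shift (mm) & turn (deg) in tool axes from measured pose to target; yaw=world angle of tool x, tool down"""
    s=get_state(); R0=Ro.from_rotvec(s["tool_rot"]); a=np.radians(yaw)
    Rt=Ro.from_matrix(np.array([[np.cos(a),np.sin(a),0],[np.sin(a),-np.cos(a),0],[0,0,-1]]))
    d=R0.inv().apply(np.array([x,y,z])-s["position"]); r=(R0.inv()*Rt).as_rotvec(degrees=True)
    print("shift m",np.round(d,4),"turn",np.round(r,2),"| pos",np.round(s["position"],4),"yaw",np.round(np.degrees(np.arctan2(*R0.as_matrix()[[1,0],0])),1),"t",round(s["time"],2),"w",round(s["grip_width"],3),"F",np.round(s["ft_force"],1),"q7",round(s["joint_positions"][6],2))
E
python3 -c "
from h import *
go(.40,-.37,.28,23.8)"
```

```text
shift m [ 0.2165 -0.1496 -0.0581] turn [-0.08  0.01  0.03] | pos [ 0.2623 -0.5943  0.2217] yaw 23.8 t 0.15 w 1.0 F [-0.3  0.4  0.9] q7 -0.06
```

>>> play_rows(
  series=[100, 0.01, -0.007, -0.02, 0, 0, 0, 100, 0.035, -0.024, -0.05, 0, 0, 0, 100, 0.07, -0.048, -0.058, 0, 0, 0, 100, 0.105, -0.073, -0.058, 0, 0, 0, 100, 0.14, -0.097, -0.058, 0, 0, 0, 100, 0.175, -0.121, -0.058, 0, 0, 0, 100, 0.2, -0.138, -0.058, 0, 0, 0, 100, 0.216, -0.15, -0.058, 0, 0, 0, 100, 0.216, -0.15, -0.058, 0, 0, 0, 100, 0.216, -0.15, -0.058, 0, 0, 0],
  force=25,
)

```text
time: 0.98
position: [0.4002, -0.3689, 0.2806]
tool_rot: [3.073, 0.653, -0.001]
ft_force: [-0.1, -0.4, 0.6]
grip_width: 0.999
```

Run:
```python
from h import *
for n in ["scene","top","wrist"]:
    c=get_image(n); save(c,f"pics/{n}1.png"); np.save(f"{n}1.npy",c,allow_pickle=True)
go(.4,-.37,.28,23.8)
```

```text
shift m [ 0.0022 -0.0008  0.0003] turn [-0.01  0.05 -0.13] | pos [ 0.3983 -0.3716  0.2803] yaw 23.7 t 1.13 w 0.997 F [-0.7 -0.5  0.3] q7 -0.47
```

View pics/wrist1.png

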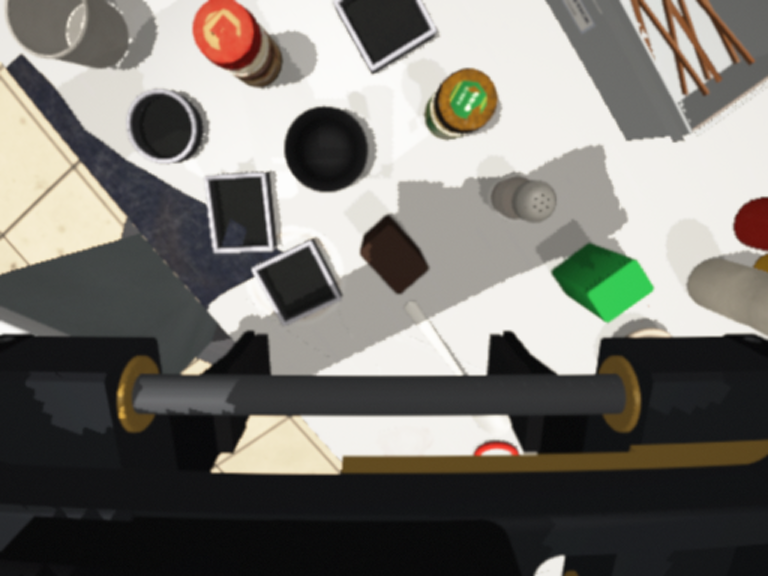

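View pics/scene1.png

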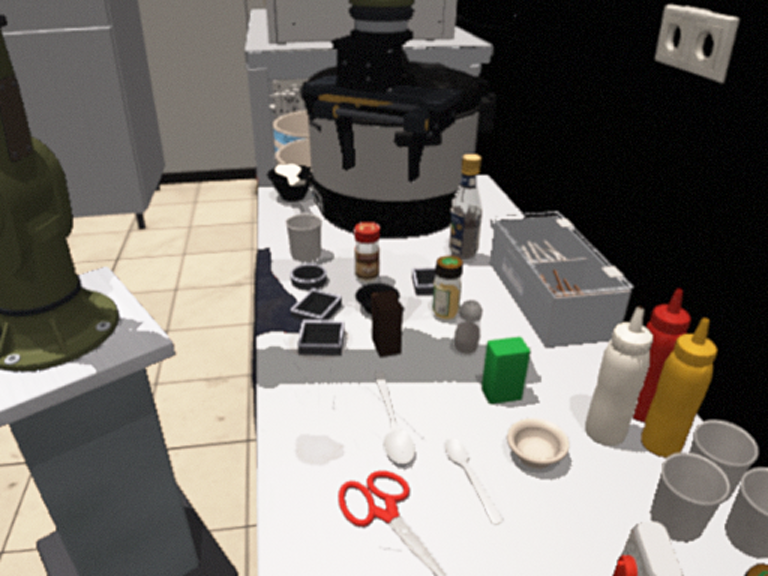

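Run:
```python
from h import *
w=np.load("wrist1.npy",allow_pickle=True).item()["frame"]; t=np.load("top0.npy",allow_pickle=True).item()["frame"]
z=lambda a,k:cv2.resize(a[:,:,::-1],None,fx=k,fy=k,interpolation=cv2.INTER_CUBIC)
cl=lambda a:np.clip(a.astype(float)*1.8,0,255).astype(np.uint8)
a=z(cl(w[135:205,225:305]),5); b=z(cl(t[190:224,270:310]),10)
cv2.imwrite("pics/c5.png",np.hstack([a,b[:350]]))
```

```text
Traceback (most recent call last):
ValueError: all the input array dimensions except for the concatenation axis must match exactly, but along dimension 0, the array at index 0 has size 350 and the array at index 1 has size 340
```

Run:
```python
from h import *
w=np.load("wrist1.npy",allow_pickle=True).item()["frame"]; t=np.load("top0.npy",allow_pickle=True).item()["frame"]
z=lambda a,k:cv2.resize(a[:,:,::-1],None,fx=k,fy=k,interpolation=cv2.INTER_CUBIC)
cl=lambda a:np.clip(a.astype(float)*1.8,0,255).astype(np.uint8)
a=z(cl(w[135:205,225:305]),5); b=z(cl(t[190:225,270:310]),10)
cv2.imwrite("pics/c5.png",np.hstack([a,b]))
```

```text
(no output)
```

View pics/c5.png

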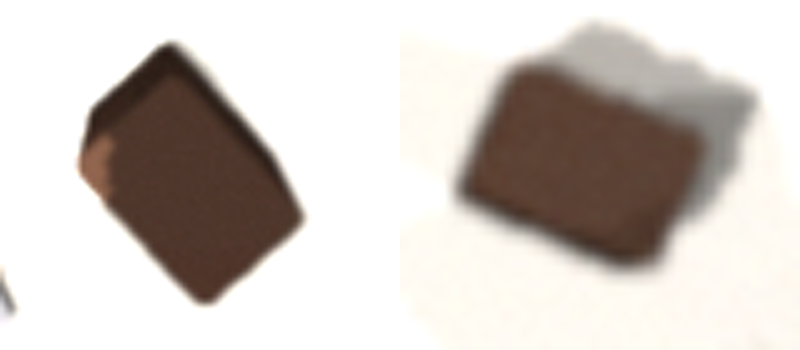

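Run:
```python
from h import *
w=np.load("wrist1.npy",allow_pickle=True).item(); t=np.load("top0.npy",allow_pickle=True).item()
p=np.array([(172,72),(302,218),(205,305),(80,165)])/5+[224.6,134.6]
X=ray(w,p,.086); print("tin wrist",np.round(X[:,:2],4),"c",X.mean(0)); e=X[1]-X[0]+X[2]-X[3]; print(np.linalg.norm(X[1]-X[0]),np.linalg.norm(X[3]-X[0]),np.degrees(np.arctan2(e[1],e[0])))
p=np.array([(525-400,65),(705-400,135),(665-400,235),(465-400,175)])/10+[269.5,189.5]
X=ray(t,p,.086); print("tin top c",X.mean(0)); e=X[1]-X[0]+X[2]-X[3]; print(np.linalg.norm(X[1]-X[0]),np.linalg.norm(X[3]-X[0]),np.degrees(np.arctan2(e[1],e[0])))
f=w["frame"];hsv=cv2.cvtColor(f,cv2.COLOR_RGB2HSV);g=f.max(2)
def comp(m,uv,z,n):
    k,l,st,ce=cv2.connectedComponentsWithStats(m.astype(np.uint8)); i=l[uv[1],uv[0]]
    if i==0: print(n,"none");return
    p=cv2.findContours((l==i).astype(np.uint8),0,2)[0][0].reshape(-1,2).astype(np.float32)
    X=ray(w,p,z)[:,:2].astype(np.float32)
    (x,y),(a,b),an=cv2.minAreaRect(X); box=cv2.boxPoints(((x,y),(a,b),an)); e=box[1]-box[0];e2=box[2]-box[1]
    cc=cv2.minEnclosingCircle(X)
    print(n,st[i][4],"rect c",np.round((x,y),4),np.round(np.linalg.norm(e),4),np.round(np.degrees(np.arctan2(e[1],e[0])),1),np.round(np.linalg.norm(e2),4),"circ",np.round(cc[0],4),round(cc[1],4))
for n,uv in dict(sqA=(257,16),obl=(160,138),sqB=(197,188),rnd=(110,84)).items(): comp(g<85,uv,.012,n)
comp(g<70,(218,97),.028,"bowl")
S=hsv[:,:,1]
comp((S>110)&((hsv[:,:,0]<12)|(hsv[:,:,0]>170))&(g>120),(143,15),.100,"red")
print("shaker dome",ray(w,[(540/1.5,202/1.5)],.085),"browncap",ray(w,[(467/1.5,101/1.5)],.106))
z=lambda a,k:cv2.resize(a[:,:,::-1],None,fx=k,fy=k,interpolation=cv2.INTER_CUBIC)
cv2.imwrite("pics/c6.png",z(f[0:216,60:390],2.4))
```

```text
tin wrist [[ 0.4275 -0.3675]
 [ 0.4076 -0.4116]
 [ 0.3776 -0.3989]
 [ 0.3977 -0.3562]] c [ 0.40258117 -0.38355791  0.086     ]
0.04839755363398796 0.0318844944283782 -114.76219258086886
tin top c [ 0.40609256 -0.3825959   0.086     ]
0.04614479738779162 0.02998521537443334 -109.34855248520168
sqA 1561 rect c [ 0.5864 -0.2946] 0.058 -36.0 0.0579 circ [ 0.5862 -0.2946] 0.0398
obl 1503 rect c [ 0.3713 -0.2349] 0.0495 -63.8 0.0647 circ [ 0.3713 -0.2349] 0.04
sqB 1414 rect c [ 0.3271 -0.3127] 0.0589 -40.9 0.0582 circ [ 0.327  -0.3128] 0.0404
rnd 1334 rect c [ 0.4186 -0.1393] 0.0567 -67.9 0.0553 circ [ 0.4185 -0.1398] 0.0289
bowl 2389 rect c [ 0.4598 -0.2925] 0.073 -66.6 0.0703 circ [ 0.4598 -0.2928] 0.0369
red none
shaker dome [[ 0.49248778 -0.47172007  0.085     ]] browncap [[ 0.53222477 -0.3816685   0.106     ]]
```

View pics/c6.png

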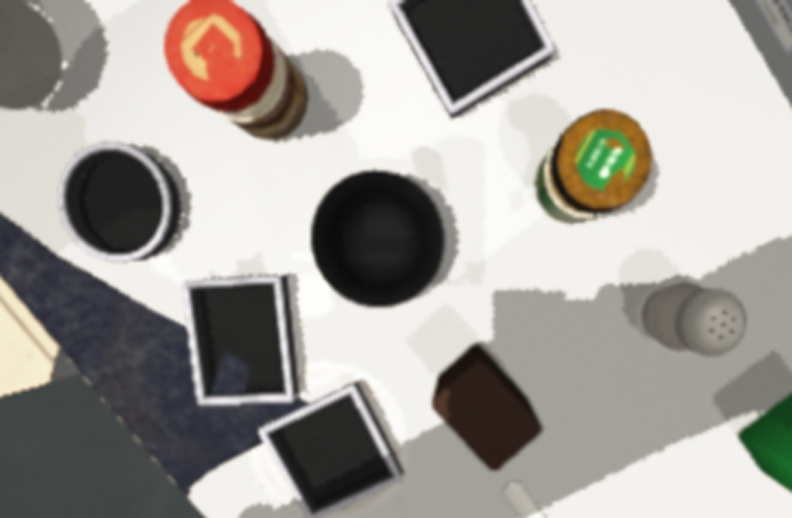

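```bash
python3 -c "
from h import *
go(.404,-.383,.16,65)"
```

```text
shift m [0.0007 0.0127 0.1203] turn [-2.000e-02  4.000e-02 -4.133e+01] | pos [ 0.3983 -0.3716  0.2803] yaw 23.7 t 1.13 w 0.997 F [-0.7 -0.5  0.3] q7 -0.47
```

>>> play_rows(
  series=[100, 0, 0.003, 0.02, 0, 0, -6, 100, 0, 0.005, 0.04, 0, 0, -12, 100, 0, 0.008, 0.06, 0, 0, -18, 100, 0, 0.01, 0.08, 0, 0, -24, 100, 0, 0.012, 0.1, 0, 0, -30, 100, 0.001, 0.013, 0.115, 0, 0, -36, 100, 0.001, 0.013, 0.12, 0, 0, -41.3, 100, 0.001, 0.013, 0.12, 0, 0, -41.3, 100, 0.001, 0.013, 0.12, 0, 0, -41.3],
)

```text
time: 1.88
position: [0.4047, -0.3828, 0.1602]
tool_rot: [-2.651, -1.684, 0.001]
ft_force: [-0.6, -0.4, 0.1]
grip_width: 1.001
```

Run:
```python
from h import *
c=get_image("wrist"); save(c,"pics/w2.png"); np.save("w2.npy",c,allow_pickle=True)
go(.404,-.383,.042,65)
for z in(0,.086): print(proj(c,[.404,-.383,z])*1.5)
```

```text
shift m [-0.0007 -0.0011  0.1189] turn [ 0.03  0.02 -0.13] | pos [ 0.4052 -0.3828  0.1609] yaw 64.9 t 1.93 w 0.997 F [0.1 0.4 0.4] q7 0.23
[[378.81230043 268.26132049]]
[[379.01702326 302.11691837]]
```

View pics/w2.png

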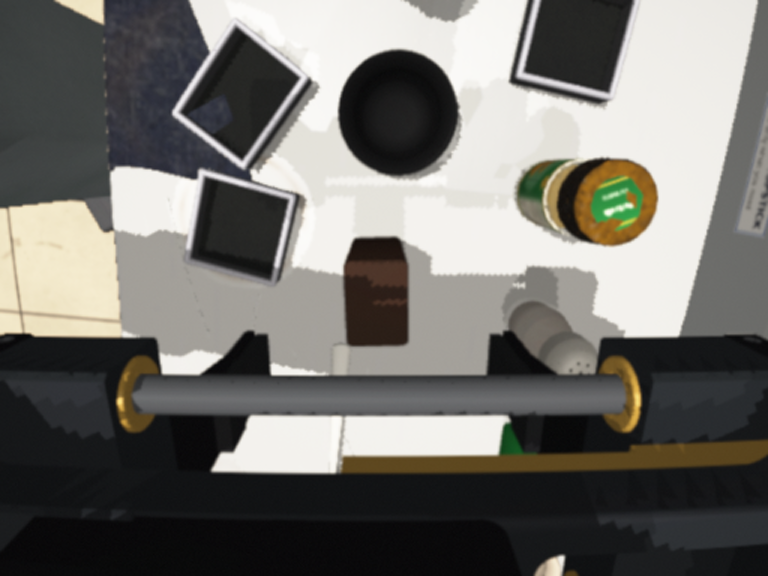

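>>> play_rows(
  series=[100, 0, -0.001, 0.03, 0, 0, 0, 100, -0.001, -0.001, 0.06, 0, 0, 0, 100, -0.001, -0.001, 0.09, 0, 0, 0, 100, -0.001, -0.001, 0.11, 0, 0, 0, 100, -0.001, -0.001, 0.119, 0, 0, 0, 100, -0.001, -0.001, 0.119, 0, 0, 0, 20, -0.001, -0.001, 0.119, 0, 0, 0, 20, -0.001, -0.001, 0.119, 0, 0, 0, 20, -0.001, -0.001, 0.119, 0, 0, 0, 20, -0.001, -0.001, 0.119, 0, 0, 0],
)

```text
time: 2.77
position: [0.4052, -0.383, 0.0432]
tool_rot: [2.646, 1.689, 0.001]
ft_force: [-1.2, -0.3, 0.3]
grip_width: 0.782
```

>>> play_rows(
  series=[20, 0, 0, 0, 0, 0, 0, 20, 0, 0, 0, 0, 0, 0, 20, 0, 0, 0, 0, 0, 0, 20, 0, 0, -0.01, 0, 0, 0, 20, 0, 0, -0.02, 0, 0, 0],
)

```text
time: 3.18
position: [0.404, -0.3817, 0.0618]
tool_rot: [-2.647, -1.69, 0.0]
ft_force: [-0.2, -0.2, 0.0]
grip_width: 0.411
```

Run:
```python
from h import *
c=get_image("scene"); save(c,"pics/s3.png")
go(.373,-.2345,.10,26.3)
```

```text
shift m [ 0.1211 -0.0918 -0.0359] turn [ 0.18  0.   38.83] | pos [ 0.4054 -0.383   0.0645] yaw 65.1 t 3.23 w 0.409 F [-0.2  0.2  0.2] q7 0.21
```

View pics/s3.png

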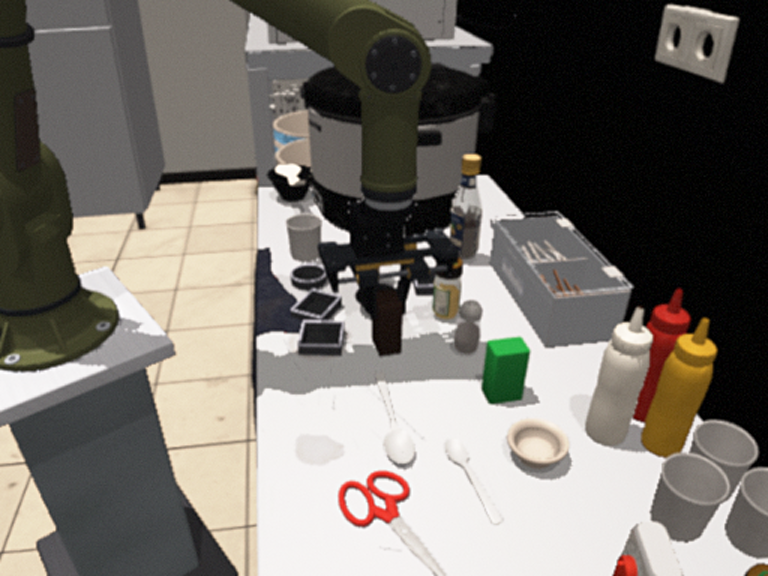

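>>> play_rows(
  series=[60, 0, 0, 0, 0, 0, 0, 60, 0, 0, 0, 0, 0, 0, 60, 0, 0, 0.01, 0, 0, 0, 60, 0, 0, 0.022, 0, 0, 0, 20, 0, 0, 0.022, 0, 0, 0, 20, 0, 0, 0.022, 0, 0, 0, 20, 0, 0, 0.022, 0, 0, 0, 20, 0, 0, 0.022, 0, 0, 0, 20, 0, 0, 0.022, 0, 0, 0, 20, 0, 0, 0.022, 0, 0, 0],
)

```text
time: 4.07
position: [0.4043, -0.3822, 0.0396]
tool_rot: [-2.648, -1.691, 0.0]
ft_force: [-0.6, 0.6, -0.8]
grip_width: 0.413
```

>>> play_rows(
  series=[20, 0, 0, 0, 0, 0, 0, 20, 0, 0, 0, 0, 0, 0, 20, 0, 0, -0.01, 0, 0, 0, 20, 0, 0, -0.03, 0, 0, 0, 20, 0, 0, -0.06, 0, 0, 0, 20, 0, 0, -0.06, 0, 0, 0],
)

```text
time: 4.57
position: [0.4074, -0.3847, 0.1059]
tool_rot: [2.64, 1.686, 0.003]
ft_force: [1.0, -0.4, -0.6]
grip_width: 0.416
```

Run:
```python
from h import *
c=get_image("scene"); save(c,"pics/s4.png")
go(.373,-.2345,.10,26.3)
```

```text
shift m [ 0.1216 -0.0935  0.0028] turn [4.500e-01 1.000e-02 3.882e+01] | pos [ 0.4066 -0.3841  0.1038] yaw 65.1 t 4.62 w 0.41 F [ 1.3  0.1 -1.6] q7 0.22
```

View pics/s4.png

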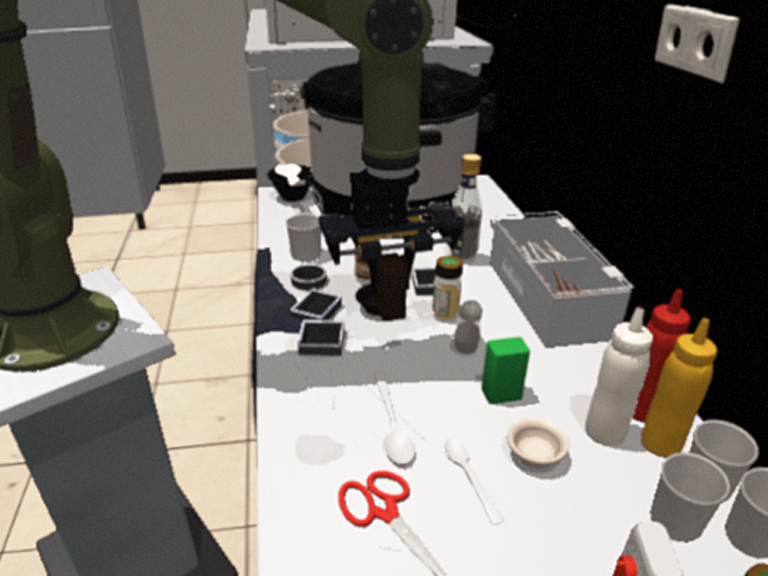

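>>> play_rows(
  series=[20, 0.01, -0.008, 0, 0, 0, 4, 20, 0.025, -0.02, 0, 0, 0, 9, 20, 0.045, -0.035, 0, 0, 0, 15, 20, 0.065, -0.05, 0, 0, 0, 21, 20, 0.085, -0.065, 0, 0, 0, 27, 20, 0.105, -0.08, 0, 0, 0, 33, 20, 0.118, -0.09, 0, 0.2, 0, 37, 20, 0.122, -0.0935, 0.003, 0.4, 0, 38.8, 20, 0.122, -0.0935, 0.003, 0.4, 0, 38.8, 20, 0.122, -0.0935, 0.003, 0.4, 0, 38.8],
)

```text
time: 5.45
position: [0.3706, -0.2321, 0.0965]
tool_rot: [-3.053, -0.717, 0.006]
ft_force: [-0.2, -1.1, -1.6]
grip_width: 0.408
```

Run:
```python
from h import *
c=get_image("wrist"); save(c,"pics/w5.png"); np.save("w5.npy",c,allow_pickle=True)
c=get_image("top"); save(c,"pics/t5.png"); np.save("t5.npy",c,allow_pickle=True)
go(.373,-.2345,.046,26.3)
```

```text
shift m [0.0013 0.0027 0.0506] turn [-0.35  0.13  0.02] | pos [ 0.3709 -0.2329  0.0966] yaw 26.3 t 5.55 w 0.413 F [ 0.4 -0.3 -0.9] q7 -0.61
```

View pics/w5.png

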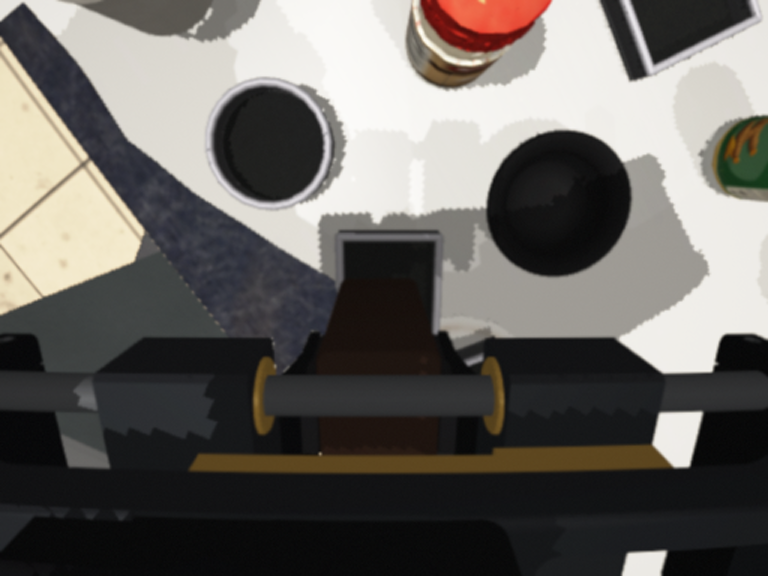

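View pics/t5.png

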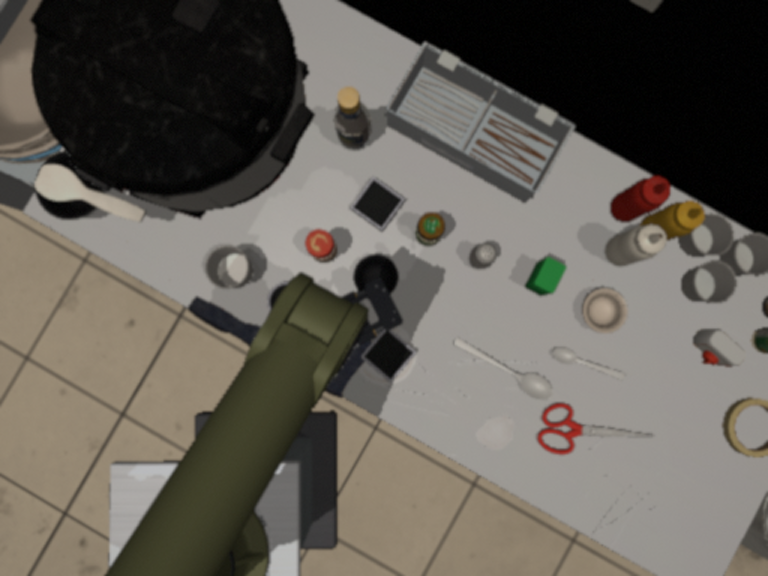

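Run:
```python
from h import *
c=np.load("w5.npy",allow_pickle=True).item()
s=get_state(); R=Ro.from_rotvec(s["tool_rot"])
uv=np.array([(335,233),(443,234),(436,330),(211,146),(332,146),(271,78),(271,208)])/1.5
X=ray(c,uv,.02); print(np.round(X[:,:2],4)); 
L=R.inv().apply(X-s["position"]); print(np.round(L,4)); print("rnd",X[3:].mean(0))
```

```text
[[ 0.3931 -0.194 ]
 [ 0.4186 -0.2465]
 [ 0.3684 -0.2693]
 [ 0.4057 -0.1167]
 [ 0.4333 -0.1735]
 [ 0.4497 -0.1319]
 [ 0.3901 -0.1576]]
[[ 0.0373 -0.0245  0.0767]
 [ 0.0369  0.0338  0.0763]
 [-0.0183  0.032   0.0765]
 [ 0.083  -0.0883  0.077 ]
 [ 0.0824 -0.0251  0.0766]
 [ 0.1156 -0.055   0.0767]
 [ 0.0507 -0.0585  0.0769]]
rnd [ 0.4197021  -0.14493397  0.02      ]
```

>>> play_rows(
  series=[20, 0.001, 0.004, 0.0, -0.35, 0.1, 0, 20, 0.001, 0.004, 0.015, -0.35, 0.1, 0, 20, 0.001, 0.004, 0.03, -0.35, 0.1, 0, 20, 0.001, 0.004, 0.04, -0.35, 0.1, 0, 20, 0.001, 0.004, 0.047, -0.35, 0.1, 0, 20, 0.001, 0.004, 0.0505, -0.35, 0.1, 0, 20, 0.001, 0.004, 0.0505, -0.35, 0.1, 0],
)

```text
time: 6.13
position: [0.3729, -0.235, 0.0453]
tool_rot: [-3.058, -0.715, 0.002]
ft_force: [0.0, 0.0, -0.7]
grip_width: 0.408
```

Run:
```python
from h import *
c=get_image("wrist"); save(c,"pics/w6.png"); np.save("w6.npy",c,allow_pickle=True)
c=get_image("scene"); cv2.imwrite("pics/s6.png",cv2.resize(c["frame"][150:280,150:320,::-1],None,fx=4,fy=4,interpolation=2))
go(.373,-.2345,.046,26.3)
```

```text
shift m [-0.0002 -0.001   0.0004] turn [0.01 0.01 0.02] | pos [ 0.3737 -0.2353  0.0464] yaw 26.3 t 6.23 w 0.414 F [-0.4 -0.4 -1. ] q7 -0.63
```

View pics/w6.png

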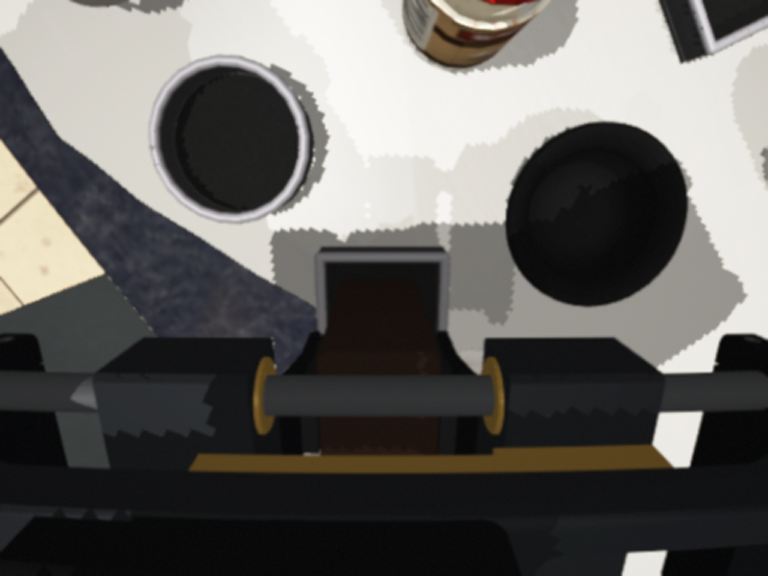

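View pics/s6.png

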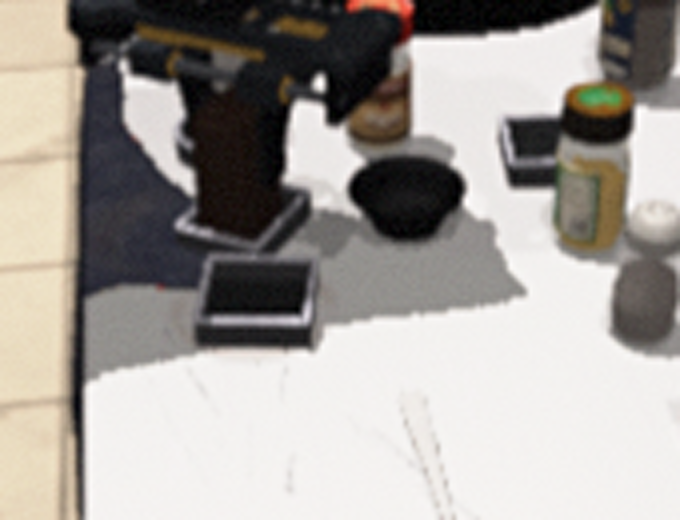

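>>> play_rows(
  series=[20, 0, 0, 0.0015, 0, 0, 0, 20, 0, 0, 0.0025, 0, 0, 0, 80, 0, 0, 0.0025, 0, 0, 0, 80, 0, 0, 0.0025, 0, 0, 0, 80, 0, 0, 0.0025, 0, 0, 0, 80, 0, 0, 0.0025, 0, 0, 0, 80, 0, 0, 0.0025, 0, 0, 0, 80, 0, 0, -0.02, 0, 0, 0, 80, 0, 0, -0.06, 0, 0, 0, 80, 0, 0, -0.1, 0, 0, 0],
)

```text
time: 7.07
position: [0.3721, -0.2342, 0.1462]
tool_rot: [-3.056, -0.715, 0.004]
ft_force: [1.5, -0.0, -0.0]
grip_width: 0.791
```

Run:
```python
from h import *
c=get_image("wrist"); save(c,"pics/w7.png"); np.save("w7.npy",c,allow_pickle=True)
c=get_image("scene"); cv2.imwrite("pics/s7.png",cv2.resize(c["frame"][150:280,150:320,::-1],None,fx=4,fy=4,interpolation=2))
go(.493,-.466,.16,26.3)
```

```text
shift m [ 0.0023  0.2562 -0.0047] turn [ 0.6  -0.3   0.02] | pos [ 0.3774 -0.2374  0.1525] yaw 26.3 t 7.17 w 0.795 F [ 0.4 -0.   0.1] q7 -0.59
```

View pics/w7.png

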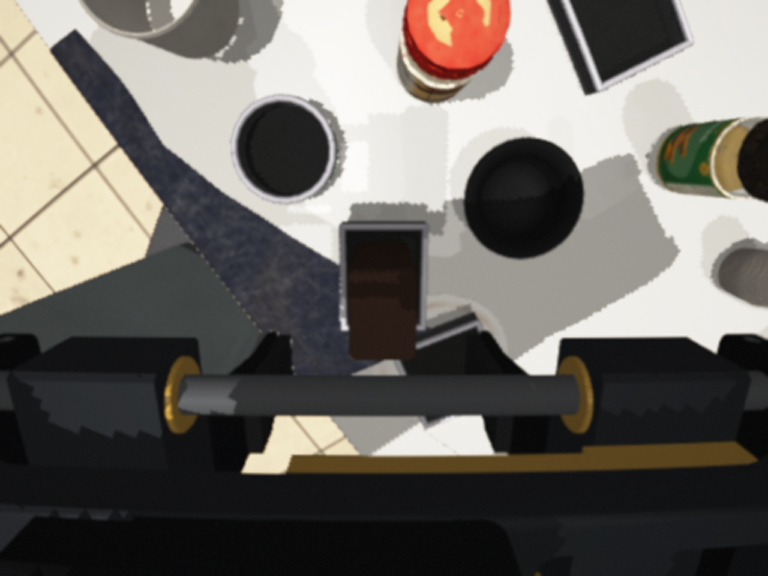

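View pics/s7.png

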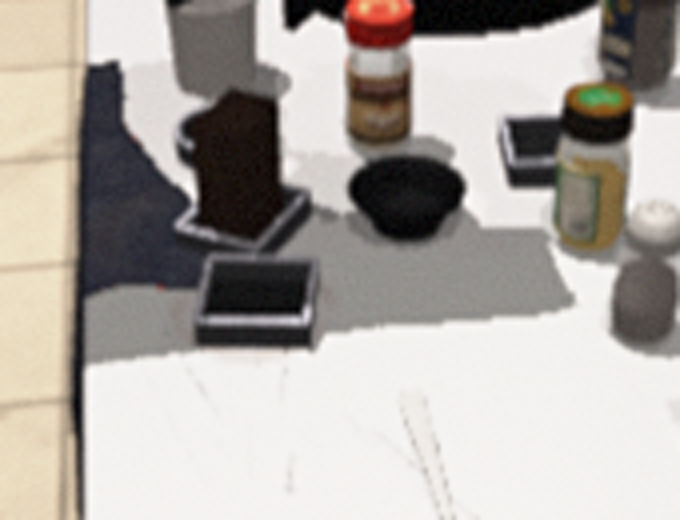

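>>> play_rows(
  series=[100, 0, 0.02, -0.005, 0.3, -0.2, 0, 100, 0.001, 0.055, -0.005, 0.6, -0.3, 0, 100, 0.001, 0.09, -0.005, 0.6, -0.3, 0, 100, 0.001, 0.125, -0.005, 0.6, -0.3, 0, 100, 0.002, 0.16, -0.005, 0.6, -0.3, 0, 100, 0.002, 0.195, -0.005, 0.6, -0.3, 0, 100, 0.002, 0.23, -0.005, 0.6, -0.3, 0, 100, 0.002, 0.256, -0.005, 0.6, -0.3, 0, 100, 0.002, 0.256, -0.005, 0.6, -0.3, 0, 100, 0.002, 0.256, -0.005, 0.6, -0.3, 0],
)

```text
time: 8.0
position: [0.4882, -0.4645, 0.1494]
tool_rot: [-3.049, -0.71, 0.014]
ft_force: [-0.1, 0.1, 0.2]
grip_width: 1.002
```

Run:
```python
from h import *
c=get_image("wrist"); save(c,"pics/w8.png"); np.save("w8.npy",c,allow_pickle=True)
t=get_image("top"); save(t,"pics/t8.png"); np.save("t8.npy",t,allow_pickle=True)
for z in(0,.044,.074,.088): print(proj(c,[.493,-.468,z])*1.5)
go(.493,-.468,.036,26.3)
```

```text
[[388.53490057 265.35583808]]
[[389.3138782  280.81475925]]
[[389.99737805 294.40793196]]
[[390.37378601 301.90542553]]
shift m [0.0021 0.0084 0.1142] turn [-0.72  0.33  0.07] | pos [ 0.4886 -0.4624  0.1504] yaw 26.4 t 8.1 w 0.998 F [0.7 0.4 0. ] q7 -0.46
```

View pics/w8.png

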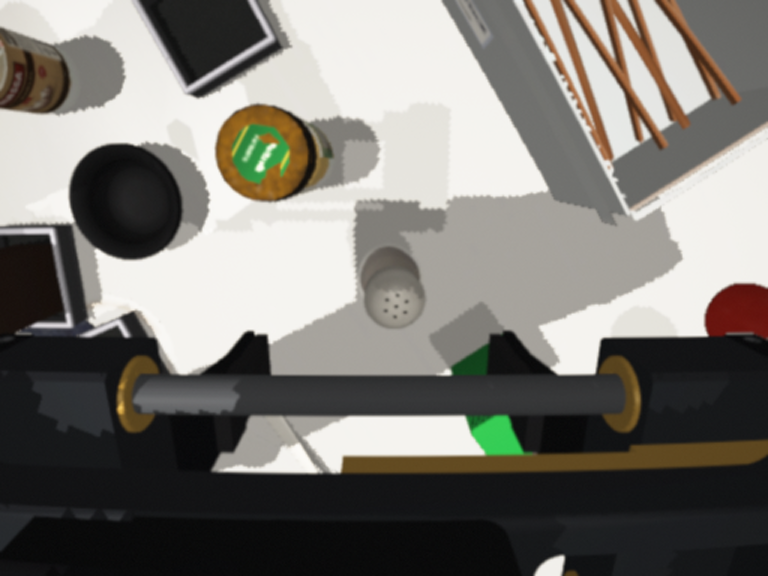

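View pics/t8.png

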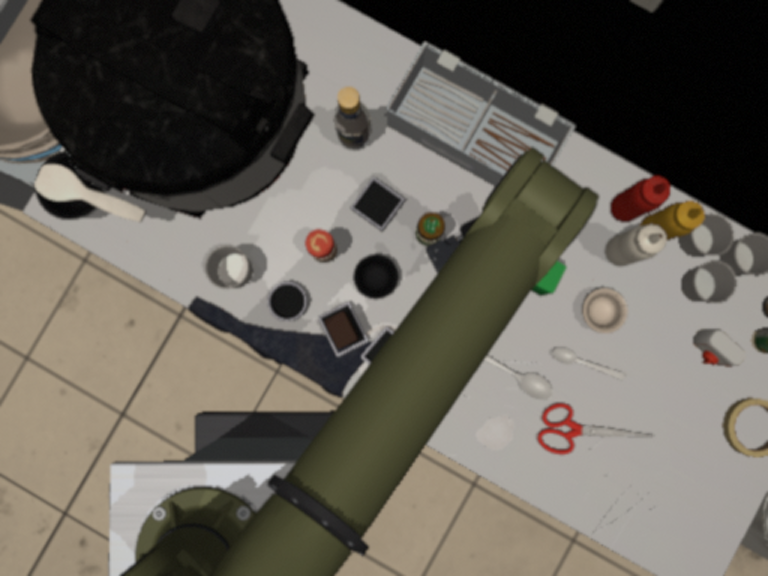

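>>> play_rows(
  series=[100, 0.002, 0.01, 0.02, -0.7, 0.3, 0, 100, 0.002, 0.0105, 0.05, -0.7, 0.3, 0, 100, 0.002, 0.0105, 0.08, -0.7, 0.3, 0, 100, 0.002, 0.0105, 0.105, -0.7, 0.3, 0, 100, 0.002, 0.0105, 0.114, -0.7, 0.3, 0, 25, 0.002, 0.0105, 0.114, -0.7, 0.3, 0, 25, 0.002, 0.0105, 0.114, -0.7, 0.3, 0, 25, 0.002, 0.0105, 0.114, -0.7, 0.3, 0, 25, 0.002, 0.0105, 0.114, -0.7, 0.3, 0, 25, 0.002, 0.0105, 0.114, -0.7, 0.3, 0],
)

```text
time: 8.93
position: [0.495, -0.4721, 0.0389]
tool_rot: [3.055, 0.714, 0.002]
ft_force: [-0.7, -0.1, 0.5]
grip_width: 0.709
```

>>> play_rows(
  series=[25, 0, 0, 0, 0, 0, 0, 25, 0, 0, 0, 0, 0, 0, 25, 0, 0, 0, 0, 0, 0, 25, 0, 0, 0, 0, 0, 0, 25, 0, 0, 0, 0, 0, 0],
)

```text
time: 9.35
position: [0.494, -0.471, 0.0372]
tool_rot: [3.058, 0.715, -0.0]
ft_force: [-1.0, 2.0, 3.9]
grip_width: 0.438
```

Run:
```python
from h import *
go(.494,-.470,.036,26.3)
```

```text
shift m [ 0.0004 -0.0009  0.0012] turn [0.05 0.03 0.03] | pos [ 0.494  -0.471   0.0372] yaw 26.3 t 9.35 w 0.438 F [-1.   2.   3.9] q7 -0.47
```

Run:
```python
from h import *
c=get_image("wrist"); save(c,"pics/w9.png")
s=get_image("scene"); cv2.imwrite("pics/s9.png",cv2.resize(s["frame"][130:260,220:390,::-1],None,fx=4,fy=4,interpolation=2))
```

```text
(no output)
```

View pics/w9.png

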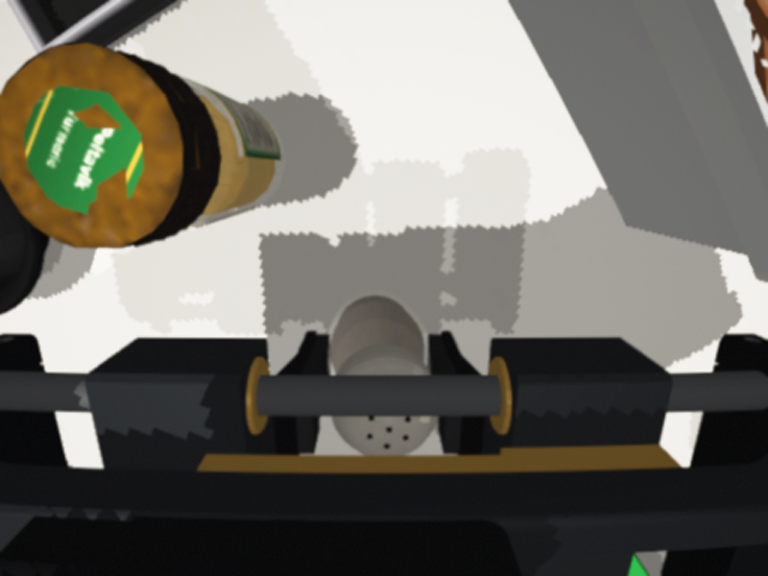

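View pics/s9.png

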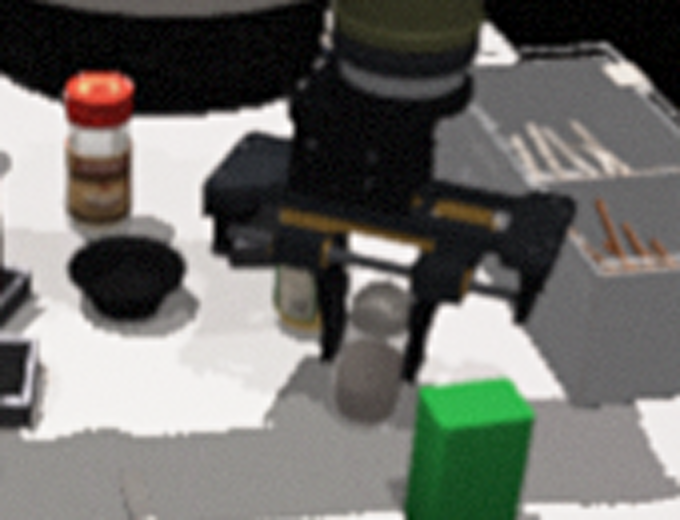

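>>> play_rows(
  series=[25, 0, 0, -0.01, 0, 0, 0, 25, 0, 0, -0.03, 0, 0, 0, 25, 0, 0, -0.06, 0, 0, 0, 25, 0, 0, -0.09, 0, 0, 0, 25, 0, 0, -0.115, 0, 0, 0, 25, 0, 0, -0.123, 0, 0, 0, 25, 0, 0, -0.123, 0, 0, 0, 25, 0, 0, -0.123, 0, 0, 0],
)

```text
time: 10.12
position: [0.4936, -0.4712, 0.1591]
tool_rot: [3.058, 0.715, -0.001]
ft_force: [-0.6, 0.6, -1.5]
grip_width: 0.447
```

Run:
```python
from h import *
go(.42,-.142,.16,26.3)
s=get_image("scene"); cv2.imwrite("pics/s10.png",cv2.resize(s["frame"][80:260,220:390,::-1],None,fx=3.3,fy=3.3,interpolation=2))
c=get_image("wrist"); save(c,"pics/w10.png")
```

```text
shift m [ 0.0799 -0.3277 -0.0014] turn [0.07 0.05 0.02] | pos [ 0.4936 -0.4712  0.1591] yaw 26.3 t 10.12 w 0.447 F [-0.6  0.6 -1.5] q7 -0.46
```

View pics/s10.png

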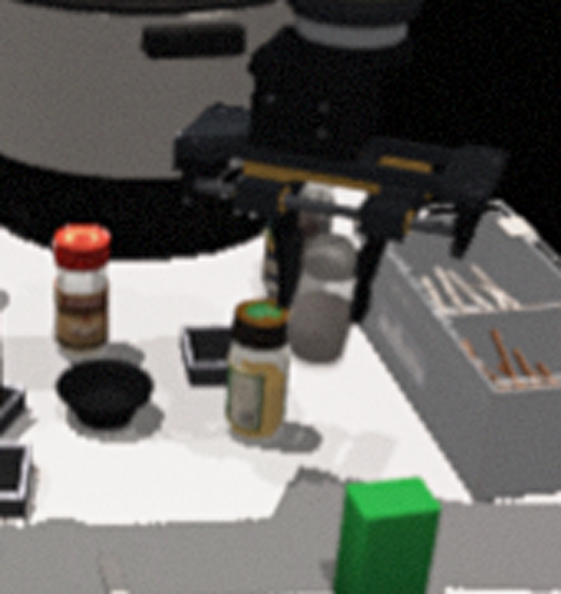

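View pics/w10.png

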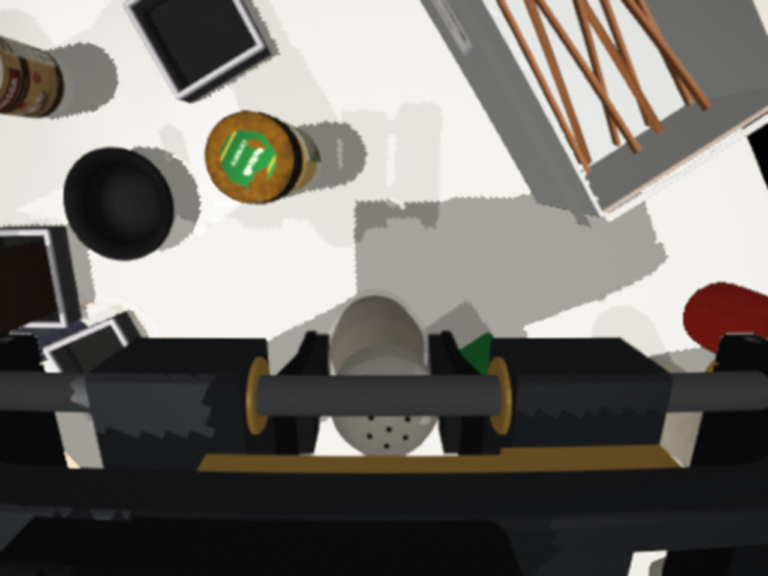

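>>> play_rows(
  series=[25, 0.004, -0.015, -0.001, 0, 0, 0, 25, 0.011, -0.045, -0.001, 0, 0, 0, 25, 0.019, -0.08, -0.001, 0, 0, 0, 25, 0.028, -0.115, -0.001, 0, 0, 0, 25, 0.037, -0.15, -0.001, 0, 0, 0, 25, 0.045, -0.185, -0.001, 0, 0, 0, 25, 0.053, -0.22, -0.001, 0, 0, 0, 25, 0.062, -0.255, -0.001, 0, 0, 0, 25, 0.07, -0.285, -0.001, 0, 0, 0, 25, 0.076, -0.31, -0.001, 0, 0, 0],
)

```text
time: 11.05
position: [0.4229, -0.1567, 0.1585]
tool_rot: [-3.058, -0.718, 0.004]
ft_force: [0.3, 0.1, -0.9]
grip_width: 0.444
```

>>> play_rows(
  series=[25, 0.002, -0.01, 0, 0, 0, 0, 25, 0.004, -0.018, 0, 0, 0, 0, 25, 0.004, -0.018, 0, 0, 0, 0, 25, 0.004, -0.018, 0.01, 0, 0, 0, 25, 0.004, -0.018, 0.03, 0, 0, 0, 25, 0.004, -0.018, 0.05, 0, 0, 0, 25, 0.004, -0.018, 0.06, 0, 0, 0, 25, 0.004, -0.018, 0.06, 0, 0, 0, 25, 0.004, -0.018, 0.06, 0, 0, 0],
)

```text
time: 11.8
position: [0.4199, -0.1424, 0.0997]
tool_rot: [3.059, 0.713, -0.002]
ft_force: [0.4, -0.2, -0.4]
grip_width: 0.443
```

Run:
```python
from h import *
go(.42,-.142,.05,26.3)
c=get_image("wrist"); save(c,"pics/w11.png"); np.save("w11.npy",c)
```

```text
shift m [ 0.0003 -0.0003  0.0497] turn [-0.    0.08 -0.05] | pos [ 0.4199 -0.1424  0.0997] yaw 26.3 t 11.8 w 0.443 F [ 0.4 -0.2 -0.4] q7 -0.84
```

View pics/w11.png

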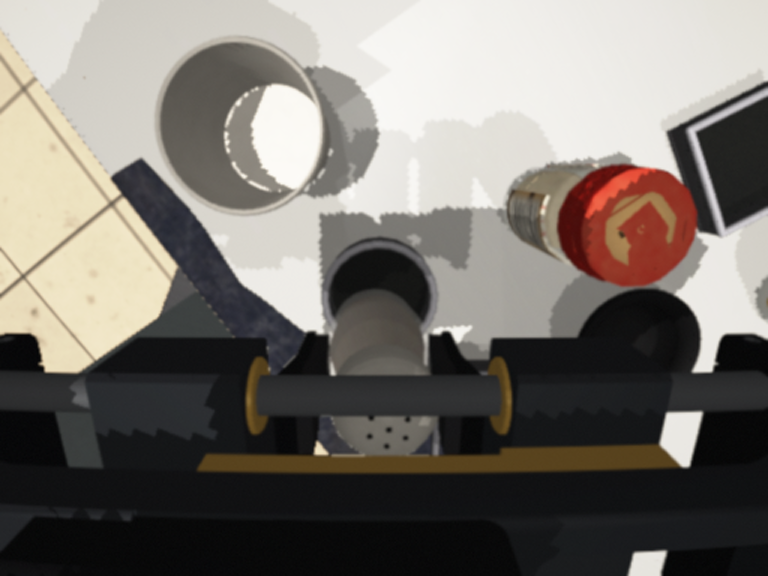

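Run:
```python
from h import *
c=np.load("w11.npy",allow_pickle=True).item()
s=get_state(); R=Ro.from_rotvec(s["tool_rot"])
uv=np.array([(382,238),(327,295),(437,290),(330,275),(433,268)])/1.5
print(np.round(R.inv().apply(ray(c,uv,.02)-s["position"]),4))
# calibrate shaker: waist/bottom center seen; bottom plane z
print(np.round(R.inv().apply(ray(c,np.array([(375,291),(330,340),(425,340)])/1.5,.0625)-s["position"]),4))
```

```text
[[ 0.0334  0.0013  0.0805]
 [ 0.0008 -0.0299  0.0805]
 [ 0.0038  0.0325  0.0806]
 [ 0.0125 -0.0279  0.0805]
 [ 0.0165  0.0298  0.0806]]
[[ 0.0151 -0.0023  0.038 ]
 [-0.0094 -0.024   0.038 ]
 [-0.0094  0.0217  0.0381]]
```

Run:
```python
from h import *
c=np.load("w11.npy",allow_pickle=True).item()
s=get_state(); R=Ro.from_rotvec(s["tool_rot"])
print(np.round(R.inv().apply(ray(c,np.array([(388,433)])/1.5,.152)-s["position"]),4))
c=np.load("w8.npy",allow_pickle=True).item()
print(ray(c,np.array([(397,303)])/1.5,.089),ray(c,np.array([(388,247)])/1.5,.004), ray(c,np.array([(388,247)])/1.5,.03))
```

```text
[[-0.0016  0.002  -0.0515]]
[[ 0.49428226 -0.47122722  0.089     ]] [[ 0.50539643 -0.46132596  0.004     ]] [[ 0.5094853  -0.45899381  0.03      ]]
```

>>> play_rows(
  series=[25, 0.003, 0.001, 0, 0, 0, 0, 25, 0.003, 0.001, 0.02, 0, 0, 0, 25, 0.003, 0.001, 0.038, 0, 0, 0, 25, 0.003, 0.001, 0.05, 0, 0, 0, 25, 0.003, 0.001, 0.056, 0, 0, 0, 25, 0.003, 0.001, 0.058, 0, 0, 0, 25, 0.003, 0.001, 0.058, 0, 0, 0, 25, 0.003, 0.001, 0.058, 0, 0, 0],
)

```text
time: 12.52
position: [0.4243, -0.1417, 0.0433]
tool_rot: [3.057, 0.715, 0.002]
ft_force: [0.3, 0.3, -0.5]
grip_width: 0.446
```

Run:
```python
from h import *
go(.42,-.142,.0412,26.3)
c=get_image("wrist"); save(c,"pics/w12.png"); np.save("w12.npy",c)
s=get_image("scene"); cv2.imwrite("pics/s12.png",cv2.resize(s["frame"][130:260,160:330,::-1],None,fx=4,fy=4,interpolation=2))
```

```text
shift m [-0.004  -0.0017  0.0021] turn [ 0.16 -0.04  0.02] | pos [ 0.4243 -0.1417  0.0433] yaw 26.3 t 12.52 w 0.446 F [ 0.3  0.3 -0.5] q7 -0.89
```

View pics/w12.png

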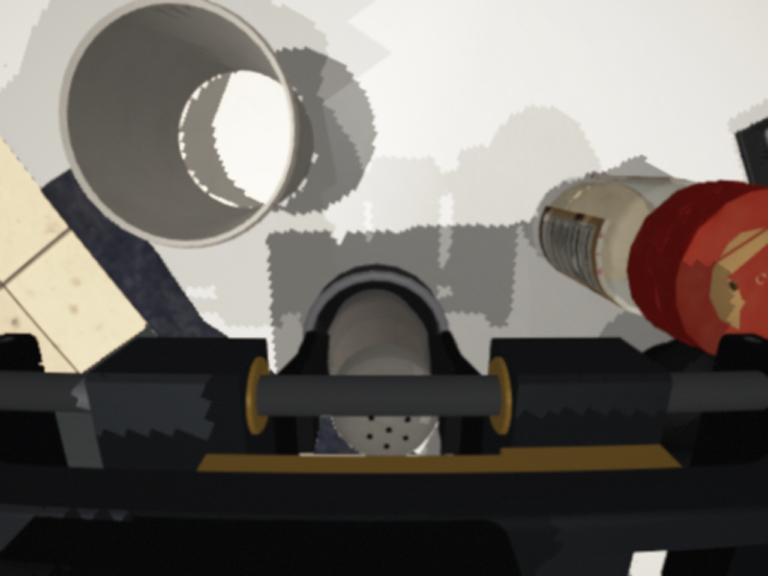

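View pics/s12.png

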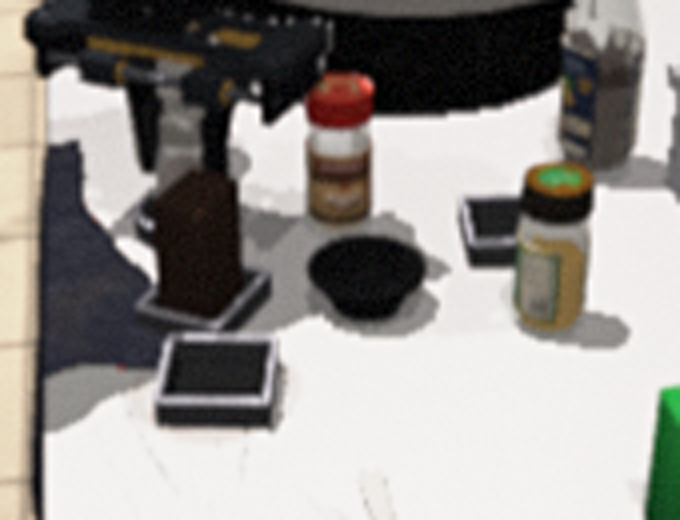

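>>> play_rows(
  series=[25, -0.001, 0, 0.0015, 0, 0, 0, 25, -0.001, 0, 0.0028, 0, 0, 0, 25, -0.001, 0, 0.0028, 0, 0, 0, 75, -0.001, 0, 0.0028, 0, 0, 0, 75, -0.001, 0, 0.0028, 0, 0, 0, 75, -0.001, 0, 0.0028, 0, 0, 0, 75, -0.001, 0, 0.0028, 0, 0, 0, 75, -0.001, 0, 0.0028, 0, 0, 0, 75, -0.001, 0, -0.01, 0, 0, 0, 75, -0.001, 0, -0.04, 0, 0, 0],
)

```text
time: 13.45
position: [0.4192, -0.1407, 0.0794]
tool_rot: [-3.055, -0.715, 0.01]
ft_force: [0.2, -0.9, 0.0]
grip_width: 0.739
```

>>> play_rows(
  series=[75, 0, 0, -0.03, 0, 0, 0, 75, 0, 0, -0.065, 0, 0, 0, 75, 0, 0, -0.08, 0, 0, 0, 75, 0, 0, -0.08, 0, 0, 0, 75, 0, 0, -0.08, 0, 0, 0],
)

```text
time: 13.87
position: [0.4229, -0.1419, 0.1628]
tool_rot: [3.056, 0.714, 0.002]
ft_force: [-0.8, 0.6, -0.5]
grip_width: 0.753
```

Run:
```python
from h import *
go(.507,-.204,.17,26.3)
c=get_image("wrist"); save(c,"pics/w13.png"); np.save("w13.npy",c)
```

```text
shift m [ 0.0479  0.0929 -0.0068] turn [ 0.18 -0.02  0.01] | pos [ 0.4229 -0.1419  0.1628] yaw 26.3 t 13.87 w 0.753 F [-0.8  0.6 -0.5] q7 -0.82
```

View pics/w13.png

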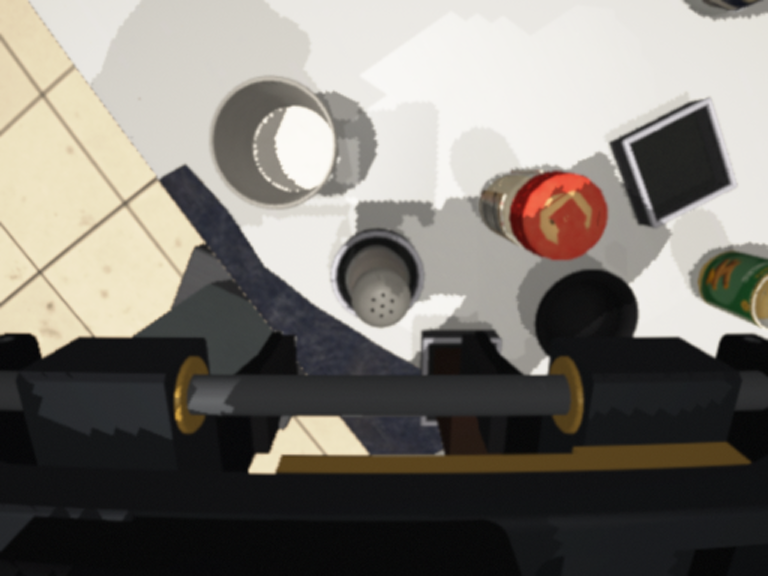

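Run:
```python
from h import *
c=np.load("w13.npy",allow_pickle=True).item()
r=ray(c,np.array([(563,213)])/1.5,.106);print("red",r)
print("shaker top",ray(c,np.array([(382,304)])/1.5,.092))
X=ray(c,np.array([(330,273),(423,273),(377,229)])/1.5,.02);print("rim",X, (X[0]+X[1])/2, X[2]-.033*np.array([np.cos(.459),np.sin(.459),0]))
go(r[0,0],r[0,1],.17,26.3)
```

```text
red [[ 0.50849924 -0.20156207  0.106     ]]
shaker top [[ 0.42281714 -0.14415046  0.092     ]]
rim [[ 0.40747683 -0.11174895  0.02      ]
 [ 0.4365749  -0.17070025  0.02      ]
 [ 0.45006505 -0.12775374  0.02      ]] [ 0.42202586 -0.1412246   0.02      ] [ 0.42048068 -0.14237445  0.02      ]
shift m [ 0.051   0.0921 -0.0084] turn [0.05 0.07 0.02] | pos [ 0.4219 -0.1416  0.1616] yaw 26.3 t 13.92 w 0.75 F [ 0.4 -0.2 -0.3] q7 -0.82
```

>>> play_rows(
  series=[100, 0.008, 0.014, -0.008, 0, 0, 0, 100, 0.023, 0.042, -0.008, 0, 0, 0, 100, 0.04, 0.072, -0.008, 0, 0, 0, 100, 0.05, 0.0925, -0.008, 0, 0, 0, 100, 0.05, 0.0925, -0.008, 0, 0, 0, 100, 0.05, 0.0925, -0.008, 0, 0, 0],
)

```text
time: 14.42
position: [0.5074, -0.2022, 0.1677]
tool_rot: [-3.057, -0.714, 0.006]
ft_force: [0.1, 0.4, -0.8]
grip_width: 0.991
```

Run:
```python
from h import *
go(.508,-.203,.048,26.3)
c=get_image("wrist"); save(c,"pics/w14.png"); np.save("w14.npy",c)
for z in(0,.106): print(proj(c,[.508,-.203,z])*1.5)
```

```text
shift m [0.0006 0.0014 0.1197] turn [-0.18  0.17 -0.01] | pos [ 0.5074 -0.2022  0.1677] yaw 26.3 t 14.42 w 0.991 F [ 0.1  0.4 -0.8] q7 -0.84
[[380.46564522 263.96807983]]
[[381.0748838  306.52214932]]
```

View pics/w14.png

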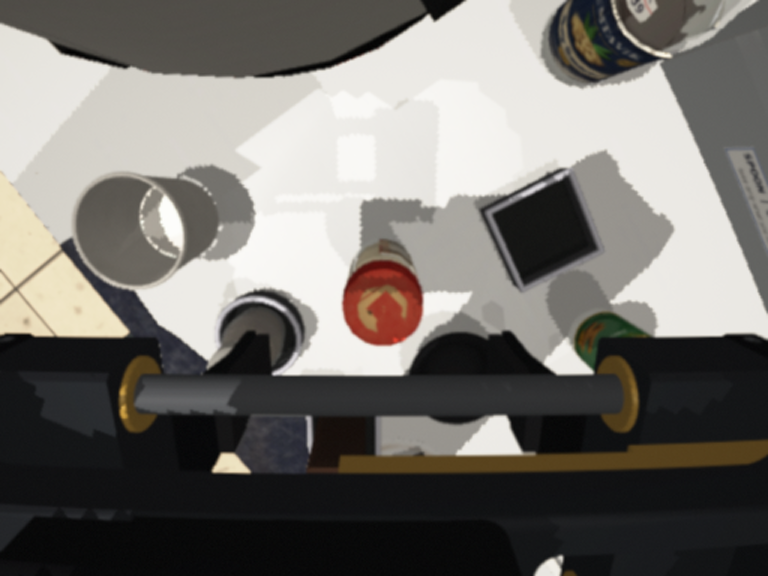

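>>> play_rows(
  series=[100, 0.002, 0.003, 0.02, 0, 0, 0, 100, 0.002, 0.003, 0.05, 0, 0, 0, 100, 0.002, 0.003, 0.08, 0, 0, 0, 100, 0.002, 0.003, 0.107, 0, 0, 0, 100, 0.002, 0.003, 0.119, 0, 0, 0, 25, 0.002, 0.003, 0.12, 0, 0, 0, 25, 0.002, 0.003, 0.12, 0, 0, 0, 25, 0.002, 0.003, 0.12, 0, 0, 0, 25, 0.002, 0.003, 0.12, 0, 0, 0, 25, 0.002, 0.003, 0.12, 0, 0, 0],
)

```text
time: 15.3
position: [0.5126, -0.2049, 0.0522]
tool_rot: [3.056, 0.714, 0.003]
ft_force: [-0.2, -0.3, 0.6]
grip_width: 0.705
```

>>> play_rows(
  series=[25, 0, 0, 0, 0, 0, 0, 25, 0, 0, 0, 0, 0, 0, 25, 0, 0, 0, 0, 0, 0, 25, 0, 0, 0, 0, 0, 0, 25, 0, 0, 0, 0, 0, 0],
)

```text
time: 15.72
position: [0.5117, -0.2043, 0.0509]
tool_rot: [3.057, 0.715, 0.0]
ft_force: [-1.3, 0.6, 3.8]
grip_width: 0.503
```

Run:
```python
from h import *
go(.508,-.203,.165,26.3)
```

```text
shift m [-0.0027 -0.0026 -0.1141] turn [0.1  0.01 0.03] | pos [ 0.5117 -0.2043  0.0509] yaw 26.3 t 15.72 w 0.503 F [-1.3  0.6  3.8] q7 -0.89
```

>>> play_rows(
  series=[25, 0, 0, -0.01, 0, 0, 0, 25, 0, 0, -0.03, 0, 0, 0, 25, 0, 0, -0.06, 0, 0, 0, 25, 0, 0, -0.09, 0, 0, 0, 25, 0, 0, -0.11, 0, 0, 0, 25, 0, 0, -0.118, 0, 0, 0, 25, 0, 0, -0.118, 0, 0, 0],
)

```text
time: 16.3
position: [0.5126, -0.2048, 0.1707]
tool_rot: [3.055, 0.714, 0.005]
ft_force: [-0.4, 0.0, -2.2]
grip_width: 0.504
```

Run:
```python
from h import *
go(.329,-.312,.17,26.3)
c=get_image("wrist"); save(c,"pics/w15.png"); np.save("w15.npy",c)
```

```text
shift m [-0.2121  0.0147  0.0004] turn [ 0.28 -0.11  0.02] | pos [ 0.5126 -0.2048  0.1707] yaw 26.3 t 16.3 w 0.504 F [-0.4  0.  -2.2] q7 -0.84
```

View pics/w15.png

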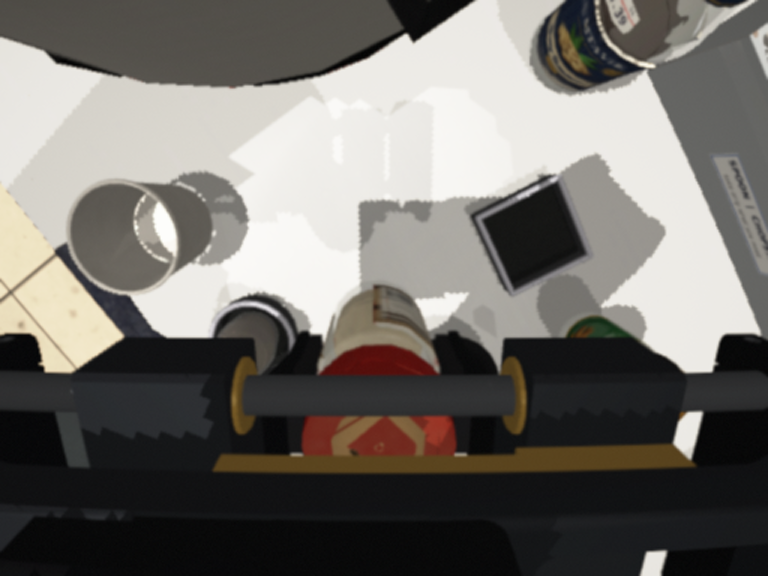

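>>> play_rows(
  series=[25, -0.012, 0.001, 0, 0, 0, 0, 25, -0.036, 0.003, 0, 0, 0, 0, 25, -0.066, 0.005, 0, 0, 0, 0, 25, -0.096, 0.007, 0, 0, 0, 0, 25, -0.126, 0.009, 0, 0, 0, 0, 25, -0.156, 0.011, 0, 0, 0, 0, 25, -0.184, 0.013, 0, 0, 0, 0, 25, -0.204, 0.0145, 0, 0, 0, 0, 25, -0.212, 0.0145, 0, 0, 0, 0, 25, -0.212, 0.0145, 0, 0, 0, 0],
)

```text
time: 17.18
position: [0.3249, -0.3118, 0.167]
tool_rot: [-3.06, -0.708, 0.003]
ft_force: [-0.1, -0.3, -2.1]
grip_width: 0.503
```

>>> play_rows(
  series=[25, 0, 0, 0, 0, 0, 0, 25, 0, 0, 0.02, 0, 0, 0, 25, 0, 0, 0.04, 0, 0, 0, 25, 0, 0, 0.05, 0, 0, 0, 25, 0, 0, 0.05, 0, 0, 0, 25, 0, 0, 0.05, 0, 0, 0],
)

```text
time: 17.68
position: [0.3284, -0.3104, 0.1182]
tool_rot: [3.058, 0.718, -0.001]
ft_force: [0.4, -0.1, -0.4]
grip_width: 0.506
```

Run:
```python
from h import *
go(.329,-.312,.055,26.3)
c=get_image("wrist"); save(c,"pics/w16.png"); np.save("w16.npy",c)
```

```text
shift m [-0.0002  0.0017  0.0632] turn [-0.    0.04  0.13] | pos [ 0.3284 -0.3104  0.1182] yaw 26.4 t 17.68 w 0.506 F [ 0.4 -0.1 -0.4] q7 -0.41
```

View pics/w16.png

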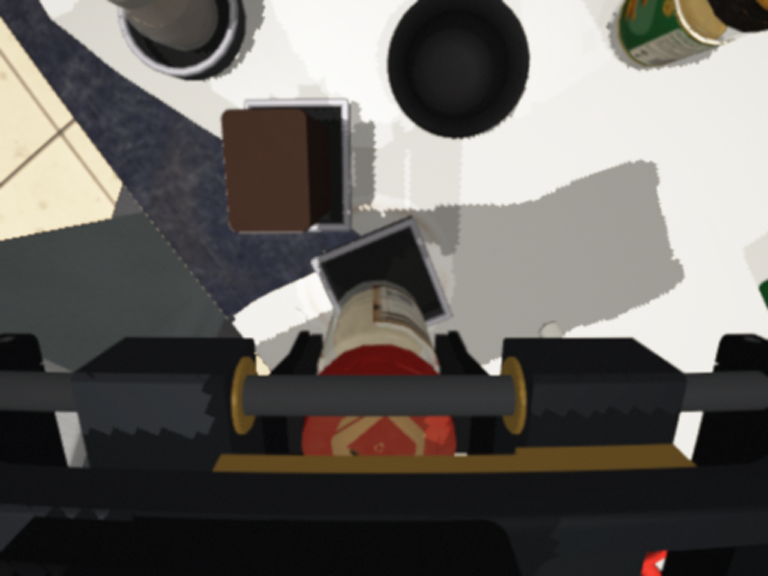

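Run:
```python
from h import *
c=np.load("w16.npy",allow_pickle=True).item()
s=get_state(); R=Ro.from_rotvec(s["tool_rot"])
L=R.inv().apply(ray(c,np.array([(313,263),(411,217),(452,316)])/1.5,.02)-s["position"]);print(np.round(L,4),(L[0]+L[2])/2,np.linalg.norm(L[1]-L[0]),np.linalg.norm(L[2]-L[1]))
print(np.round(R.inv().apply(ray(c,np.array([(380,284)])/1.5,.067)-s["position"]),4))
print("cap",np.round(R.inv().apply(ray(c,np.array([(379,448),(302,440),(456,440)])/1.5,.173)-s["position"]),4))
```

```text
[[ 0.0161 -0.0404  0.0989]
 [ 0.0435  0.0179  0.099 ]
 [-0.0174  0.0446  0.0991]] [-0.00068439  0.00210754  0.09902539] 0.06438177731185576 0.06653750873333147
[[ 0.0154 -0.0003  0.052 ]]
cap [[-0.0042 -0.0009 -0.054 ]
 [-0.0017 -0.0224 -0.054 ]
 [-0.0017  0.0205 -0.0539]]
```

>>> play_rows(
  series=[25, 0.004, 0.0025, 0.0, 0, 0, 0, 25, 0.004, 0.0025, 0.02, 0, 0, 0, 25, 0.004, 0.0025, 0.04, 0, 0, 0, 25, 0.004, 0.0025, 0.053, 0, 0, 0, 25, 0.004, 0.0025, 0.06, 0, 0, 0, 25, 0.004, 0.0025, 0.062, 0, 0, 0, 25, 0.004, 0.0025, 0.062, 0, 0, 0, 25, 0.004, 0.0025, 0.062, 0, 0, 0],
)

```text
time: 18.4
position: [0.3334, -0.3125, 0.0576]
tool_rot: [3.056, 0.715, 0.001]
ft_force: [-0.1, -0.8, -1.2]
grip_width: 0.504
```

Run:
```python
from h import *
go(.329,-.312,.055,26.3)
c=get_image("wrist"); save(c,"pics/w17.png"); np.save("w17.npy",c)
s=get_image("scene"); cv2.imwrite("pics/s17.png",cv2.resize(s["frame"][130:260,160:330,::-1],None,fx=4,fy=4,interpolation=2))
```

```text
shift m [-0.0037 -0.0024  0.0026] turn [ 0.18 -0.01  0.03] | pos [ 0.3334 -0.3125  0.0576] yaw 26.3 t 18.4 w 0.504 F [-0.1 -0.8 -1.2] q7 -0.44
```

View pics/w17.png

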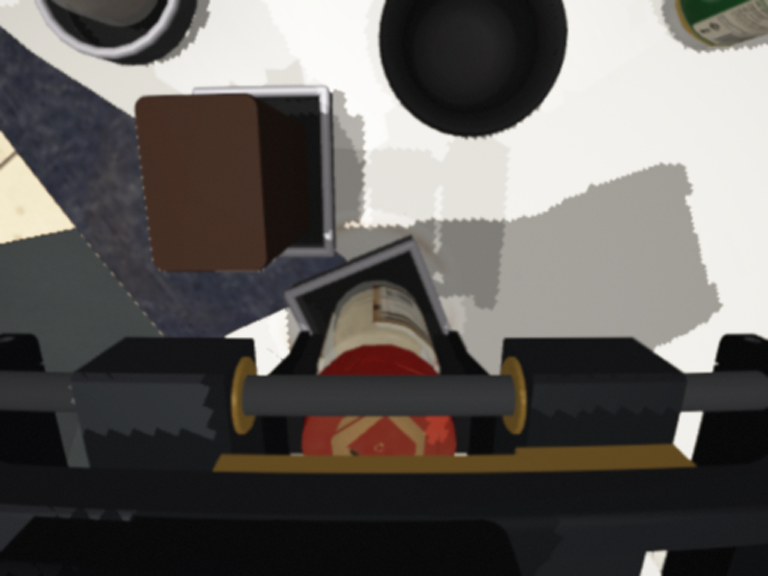

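View pics/s17.png

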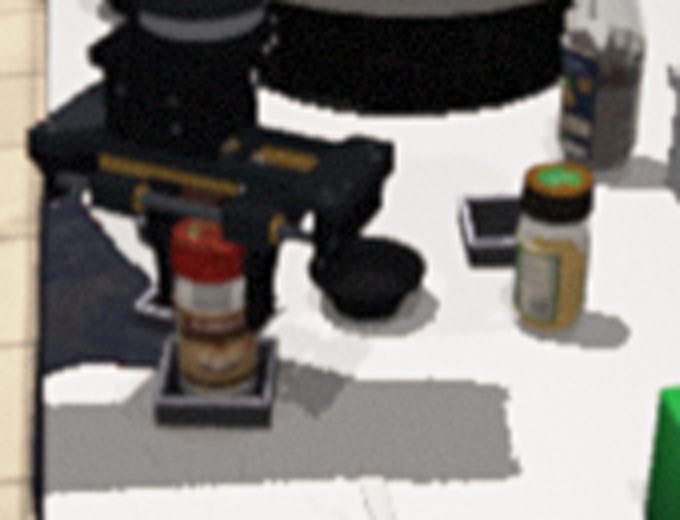

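>>> play_rows(
  series=[25, 0, 0, 0.0015, 0, 0, 0, 25, 0, 0, 0.003, 0, 0, 0, 25, 0, 0, 0.003, 0, 0, 0, 80, 0, 0, 0.003, 0, 0, 0, 80, 0, 0, 0.003, 0, 0, 0, 80, 0, 0, 0.003, 0, 0, 0, 80, 0, 0, 0.003, 0, 0, 0, 80, 0, 0, 0.003, 0, 0, 0, 80, 0, 0, -0.01, 0, 0, 0, 80, 0, 0, -0.04, 0, 0, 0],
)

```text
time: 19.33
position: [0.33, -0.3096, 0.0936]
tool_rot: [-3.054, -0.714, 0.007]
ft_force: [0.4, 0.7, -0.6]
grip_width: 0.796
```

>>> play_rows(
  series=[80, 0, 0, -0.03, 0, 0, 0, 80, 0, 0, -0.065, 0, 0, 0, 80, 0, 0, -0.08, 0, 0, 0, 80, 0, 0, -0.08, 0, 0, 0, 80, 0, 0, -0.08, 0, 0, 0],
)

```text
time: 19.75
position: [0.3329, -0.312, 0.1772]
tool_rot: [3.056, 0.715, 0.001]
ft_force: [0.1, 0.3, -0.9]
grip_width: 0.795
```

Run:
```python
from h import *
go(.532,-.38,.17,-5)
c=get_image("wrist"); save(c,"pics/w18.png"); np.save("w18.npy",c)
```

```text
shift m [0.1484 0.1492 0.0076] turn [ 0.18 -0.05 31.32] | pos [ 0.3329 -0.312   0.1772] yaw 26.3 t 19.75 w 0.795 F [ 0.1  0.3 -0.9] q7 -0.4
```

View pics/w18.png

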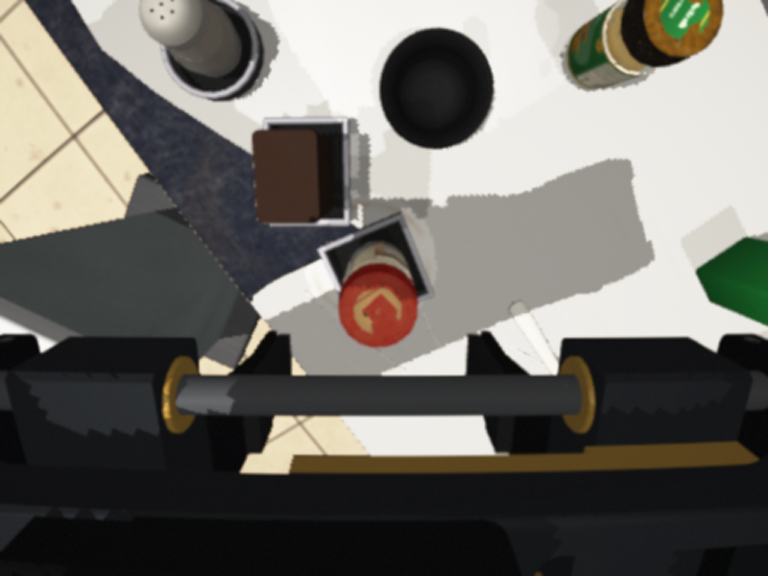

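Run:
```python
from h import *
go(.533,-.38,.17,-25)
```

```text
shift m [0.1496 0.1505 0.0058] turn [6.000e-02 3.000e-02 5.132e+01] | pos [ 0.3322 -0.3114  0.1759] yaw 26.3 t 19.8 w 0.8 F [ 0.4 -0.1 -0.1] q7 -0.4
```

>>> play_rows(
  series=[100, 0.01, 0.01, 0.005, 0, 0, 6, 100, 0.03, 0.03, 0.005, 0, 0, 12, 100, 0.05, 0.05, 0.005, 0, 0, 18, 100, 0.07, 0.07, 0.005, 0, 0, 24, 100, 0.09, 0.09, 0.005, 0, 0, 30, 100, 0.11, 0.11, 0.005, 0, 0, 36, 100, 0.13, 0.13, 0.005, 0, 0, 42, 100, 0.145, 0.145, 0.005, 0, 0, 48, 100, 0.1495, 0.1505, 0.005, 0, 0, 51.3, 100, 0.1495, 0.1505, 0.005, 0, 0, 51.3],
)

```text
time: 20.63
position: [0.534, -0.3793, 0.1682]
tool_rot: [-3.066, 0.679, 0.005]
ft_force: [-0.0, 0.5, -0.2]
grip_width: 0.999
```

>>> play_rows(
  series=[100, 0, 0, 0, 0, 0, 0, 100, 0, 0, 0, 0, 0, 0],
)

```text
time: 20.8
position: [0.5319, -0.3798, 0.1703]
tool_rot: [3.067, -0.677, -0.004]
ft_force: [-0.9, -0.1, 0.1]
grip_width: 1.0
```

Run:
```python
from h import *
go(.533,-.38,.05,-25)
c=get_image("wrist"); save(c,"pics/w19.png"); np.save("w19.npy",c)
for z in(0,.106): print(proj(c,[.533,-.38,z])*1.5)
t=get_image("top"); save(t,"pics/t19.png"); np.save("t19.npy",t)
```

```text
shift m [ 0.0013 -0.0005  0.1202] turn [0.07 0.12 0.1 ] | pos [ 0.5319 -0.3798  0.1703] yaw -24.9 t 20.8 w 1.0 F [-0.9 -0.1  0.1] q7 -1.49
[[376.49361967 262.65458798]]
[[376.18949941 303.90679861]]
```

View pics/w19.png

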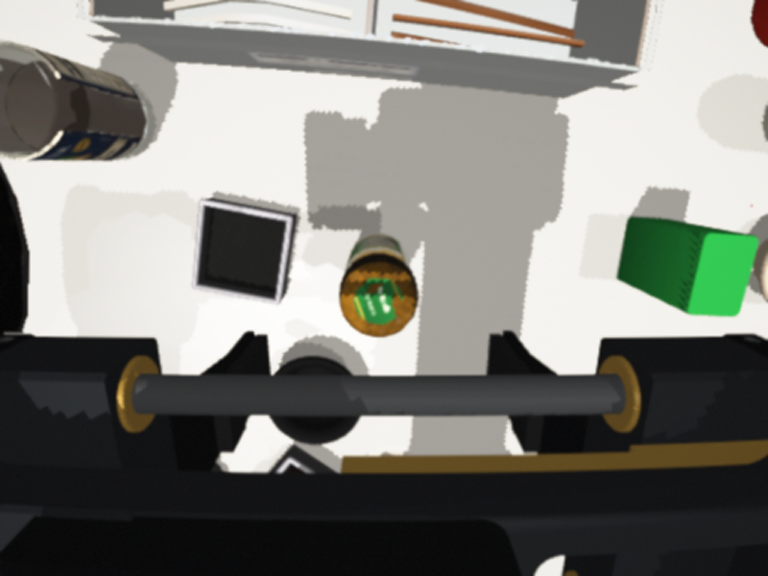

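View pics/t19.png

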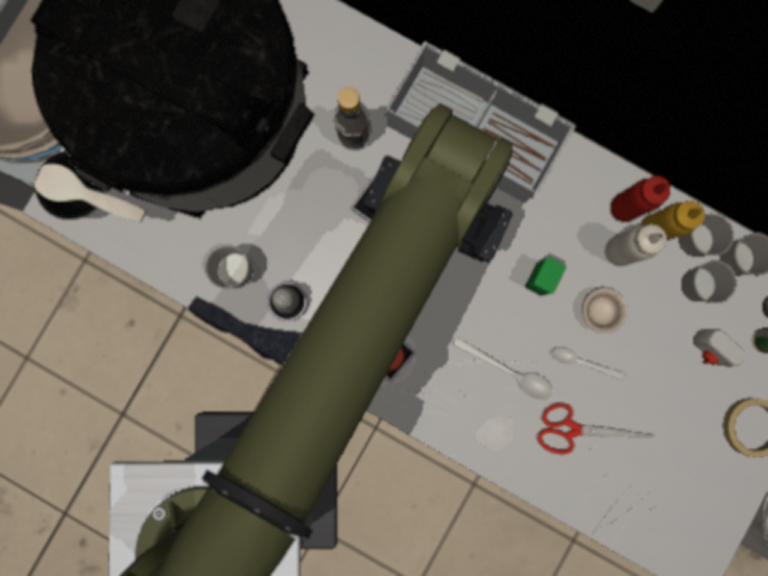

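>>> play_rows(
  series=[100, 0.004, 0.001, 0.02, 0, 0, 0, 100, 0.004, 0.001, 0.05, 0, 0, 0, 100, 0.004, 0.001, 0.08, 0, 0, 0, 100, 0.004, 0.001, 0.107, 0, 0, 0, 100, 0.004, 0.001, 0.119, 0, 0, 0, 25, 0.004, 0.001, 0.12, 0, 0, 0, 25, 0.004, 0.001, 0.12, 0, 0, 0, 25, 0.004, 0.001, 0.12, 0, 0, 0, 25, 0.004, 0.001, 0.12, 0, 0, 0, 25, 0.004, 0.001, 0.12, 0, 0, 0],
)

```text
time: 21.73
position: [0.5376, -0.3838, 0.0538]
tool_rot: [3.064, -0.679, 0.006]
ft_force: [-0.0, -0.9, 0.6]
grip_width: 0.71
```

>>> play_rows(
  series=[25, 0, 0, 0, 0, 0, 0, 25, 0, 0, 0, 0, 0, 0, 25, 0, 0, 0, 0, 0, 0, 25, 0, 0, 0, 0, 0, 0, 25, 0, 0, 0, 0, 0, 0],
)

```text
time: 22.15
position: [0.5368, -0.3832, 0.0523]
tool_rot: [3.066, -0.679, 0.002]
ft_force: [-0.0, -0.3, 1.9]
grip_width: 0.5
```

Run:
```python
from h import *
go(.587,-.294,.09,-25)
```

```text
shift m [ 0.0079 -0.102  -0.0379] turn [ 0.08 -0.09  0.03] | pos [ 0.5368 -0.3832  0.0523] yaw -25.0 t 22.15 w 0.5 F [-0.  -0.3  1.9] q7 -1.51
```

>>> play_rows(
  series=[25, 0, 0, -0.01, 0, 0, 0, 25, 0, 0, -0.03, 0, 0, 0, 25, 0, 0, -0.05, 0, 0, 0, 25, 0.001, -0.015, -0.06, 0, 0, 0, 25, 0.003, -0.04, -0.06, 0, 0, 0, 25, 0.005, -0.065, -0.06, 0, 0, 0, 25, 0.007, -0.09, -0.06, 0, 0, 0, 25, 0.008, -0.102, -0.06, 0, 0, 0, 25, 0.008, -0.102, -0.06, 0, 0, 0, 25, 0.008, -0.102, -0.06, 0, 0, 0],
)

```text
time: 22.98
position: [0.5869, -0.293, 0.1113]
tool_rot: [3.066, -0.676, -0.0]
ft_force: [-0.2, -0.8, -1.0]
grip_width: 0.501
```

>>> play_rows(
  series=[25, 0, 0, 0, 0, 0, 0, 25, 0, 0, 0, 0, 0, 0],
)

```text
time: 23.15
position: [0.5856, -0.2961, 0.1113]
tool_rot: [3.064, -0.683, -0.0]
ft_force: [-0.0, -0.7, -1.6]
grip_width: 0.497
```

Run:
```python
from h import *
go(.587,-.294,.056,-25)
c=get_image("wrist"); save(c,"pics/w20.png"); np.save("w20.npy",c)
s=get_image("scene"); cv2.imwrite("pics/s20.png",cv2.resize(s["frame"][100:230,220:390,::-1],None,fx=4,fy=4,interpolation=2))
```

```text
shift m [ 0.0004 -0.0027  0.0553] turn [ 0.16 -0.02 -0.14] | pos [ 0.5856 -0.2961  0.1113] yaw -25.1 t 23.15 w 0.497 F [-0.  -0.7 -1.6] q7 -1.67
```

View pics/w20.png

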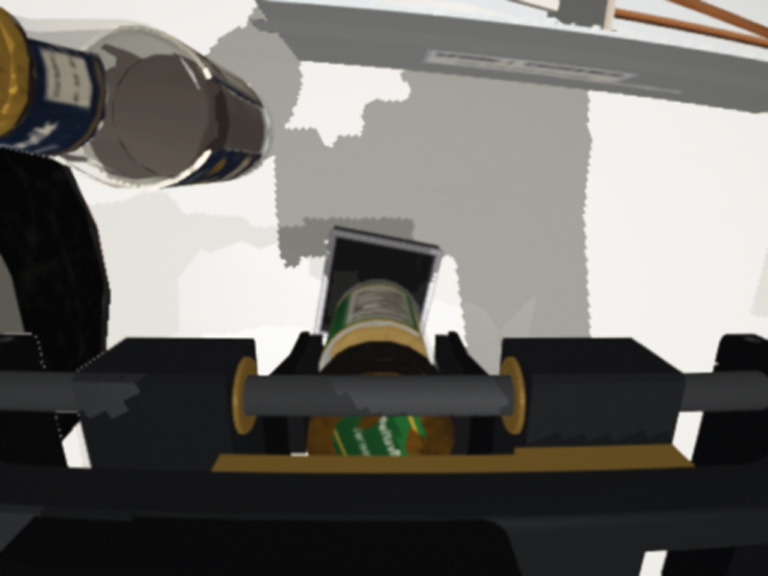

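View pics/s20.png

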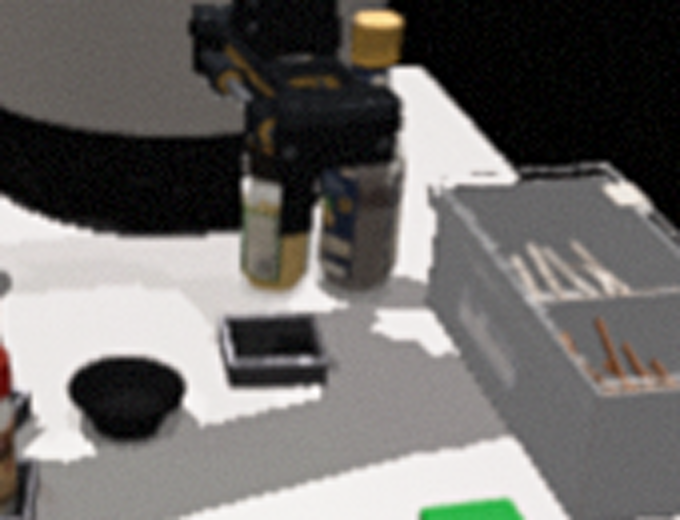

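Run:
```python
from h import *
c=np.load("w20.npy",allow_pickle=True).item()
s=get_state(); R=Ro.from_rotvec(s["tool_rot"])
L=R.inv().apply(ray(c,np.array([(333,228),(441,246)])/1.5,.02)-s["position"])[:,:2]
d=L[1]-L[0];n=np.array([-d[1],d[0]])/np.linalg.norm(d)
print(np.round(L,4),np.linalg.norm(d),"centre",L.mean(0)+.033*n*np.sign(-n[0]))
print(np.round(R.inv().apply(ray(c,np.array([(380,279)])/1.5,.059)-s["position"]),4))
print("cap",np.round(R.inv().apply(ray(c,np.array([(307,432),(455,432)])/1.5,.165)-s["position"]),4))
```

```text
[[ 0.0382 -0.0246]
 [ 0.0277  0.0376]] 0.0630452879669565 centre [0.00040043 0.00104376]
[[0.0178 0.0021 0.0524]]
cap [[ 0.0002 -0.0189 -0.0536]
 [ 0.0001  0.0225 -0.0535]]
```

>>> play_rows(
  series=[25, 0.003, -0.001, 0, 0, 0, 0, 25, 0.003, -0.001, 0.018, 0, 0, 0, 25, 0.003, -0.001, 0.035, 0, 0, 0, 25, 0.003, -0.001, 0.047, 0, 0, 0, 25, 0.003, -0.001, 0.053, 0, 0, 0, 25, 0.003, -0.001, 0.055, 0, 0, 0, 25, 0.003, -0.001, 0.055, 0, 0, 0, 25, 0.003, -0.001, 0.055, 0, 0, 0],
)

```text
time: 23.92
position: [0.5904, -0.2947, 0.0571]
tool_rot: [3.065, -0.679, 0.002]
ft_force: [0.7, 0.8, -0.9]
grip_width: 0.503
```

Run:
```python
from h import *
go(.587,-.294,.0563,-25)
c=get_image("wrist"); save(c,"pics/w21.png"); np.save("w21.npy",c)
s=get_image("scene"); cv2.imwrite("pics/s21.png",cv2.resize(s["frame"][100:230,220:390,::-1],None,fx=4,fy=4,interpolation=2))
```

```text
shift m [-0.0034  0.0008  0.0008] turn [ 0.08 -0.11  0.02] | pos [ 0.5904 -0.2947  0.0571] yaw -25.0 t 23.92 w 0.503 F [ 0.7  0.8 -0.9] q7 -1.68
```

View pics/w21.png

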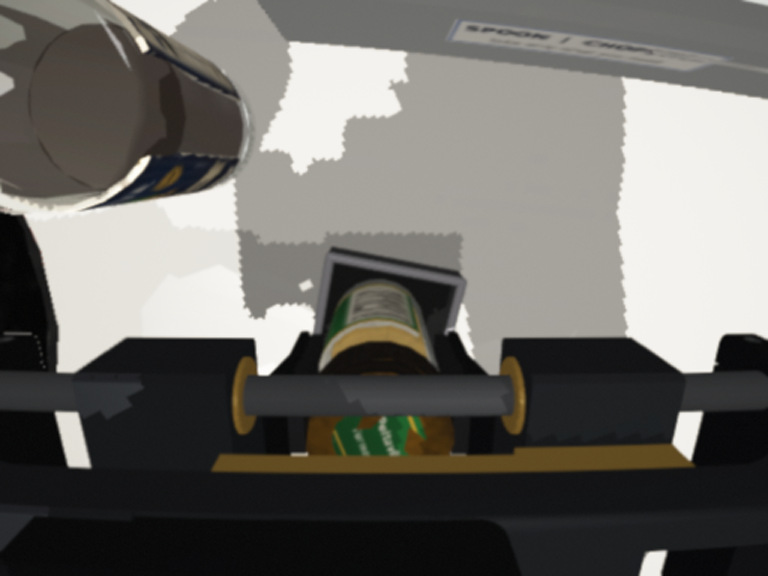

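View pics/s21.png

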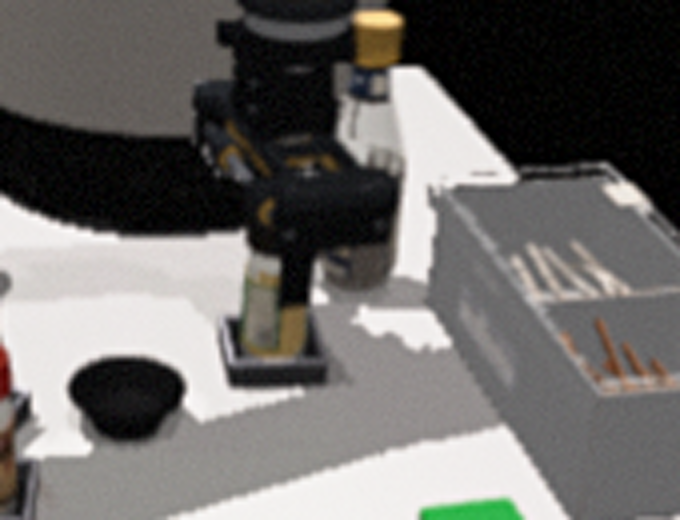

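Run:
```python
from h import *
c=np.load("w21.npy",allow_pickle=True).item()
s=get_state(); R=Ro.from_rotvec(s["tool_rot"])
L=R.inv().apply(ray(c,np.array([(330,248),(467,274)])/1.5,.02)-s["position"])[:,:2]
d=L[1]-L[0];n=np.array([-d[1],d[0]])/np.linalg.norm(d)
print(np.round(L,4),np.linalg.norm(d),"centre",L.mean(0)+.033*n*np.sign(-n[0]))
```

```text
[[ 0.0362 -0.0212]
 [ 0.024   0.0417]] 0.06413932372962264 centre [-0.00230724  0.00400742]
```

>>> play_rows(
  series=[25, 0, 0.001, 0.001, 0, 0, 0, 25, 0, 0.0015, 0.0018, 0, 0, 0, 25, 0, 0.0015, 0.0018, 0, 0, 0, 80, 0, 0.0015, 0.0018, 0, 0, 0, 80, 0, 0.0015, 0.0018, 0, 0, 0, 80, 0, 0.0015, 0.0018, 0, 0, 0, 80, 0, 0.0015, 0.0018, 0, 0, 0, 80, 0, 0.0015, 0.0018, 0, 0, 0, 80, 0, 0.0015, -0.01, 0, 0, 0, 80, 0, 0.0015, -0.04, 0, 0, 0],
)

```text
time: 24.85
position: [0.586, -0.2944, 0.0926]
tool_rot: [-3.067, 0.679, 0.013]
ft_force: [0.7, -0.0, 0.6]
grip_width: 0.792
```

>>> play_rows(
  series=[80, 0, 0, -0.03, 0, 0, 0, 80, 0, 0, -0.065, 0, 0, 0, 80, 0, 0, -0.08, 0, 0, 0, 80, 0, 0, -0.08, 0, 0, 0, 80, 0, 0, -0.08, 0, 0, 0],
)

```text
time: 25.27
position: [0.59, -0.2958, 0.1786]
tool_rot: [3.065, -0.679, 0.006]
ft_force: [-0.6, 0.2, -0.6]
grip_width: 0.799
```

Run:
```python
from h import *
go(.40,-.45,.28,-10)
c=get_image("wrist"); save(c,"pics/w22.png"); np.save("w22.npy",c)
```

```text
shift m [-0.1068  0.2202 -0.1014] turn [  0.12  -0.22 -14.98] | pos [ 0.59   -0.2958  0.1786] yaw -25.0 t 25.27 w 0.799 F [-0.6  0.2 -0.6] q7 -1.65
```

View pics/w22.png

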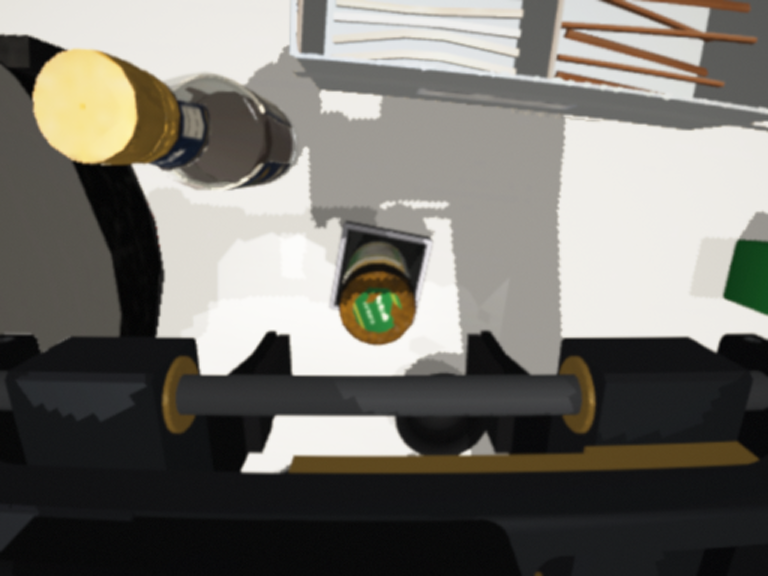

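>>> play_rows(
  series=[80, 0, 0, -0.03, 0, 0, 0, 80, 0, 0.01, -0.065, 0, 0, 0, 80, -0.01, 0.03, -0.1, 0, 0, 0, 80, -0.03, 0.06, -0.1, 0, 0, -3, 80, -0.05, 0.09, -0.1, 0, 0, -6, 80, -0.065, 0.12, -0.1, 0, 0, -9, 80, -0.08, 0.155, -0.1, 0, 0, -12, 80, -0.095, 0.19, -0.1, 0, 0, -15, 80, -0.107, 0.22, -0.1, 0, 0, -15, 80, -0.107, 0.22, -0.1, 0, 0, -15],
)

```text
time: 26.15
position: [0.3907, -0.4561, 0.2748]
tool_rot: [3.124, -0.293, -0.01]
ft_force: [-1.1, -1.5, 0.6]
grip_width: 0.802
```

>>> play_rows(
  series=[80, -0.02, 0.03, 0, 0, 0, 0, 80, -0.04, 0.06, 0, 0, 0, 0, 80, -0.06, 0.09, 0, 0, 0, 0, 80, -0.08, 0.12, 0, 0, 0, 0, 80, -0.1, 0.15, 0, 0, 0, 0, 80, -0.1, 0.15, 0, 0, 0, 0, 80, -0.1, 0.15, 0, 0, 0, 0],
)

```text
time: 26.73
position: [0.2716, -0.5811, 0.2746]
tool_rot: [-3.128, 0.282, 0.004]
ft_force: [1.7, 1.3, -0.6]
grip_width: 0.801
```

Run:
```python
from h import *
go(.40,-.45,.28,-10)
for n in ["top","scene","wrist"]:
    c=get_image(n); save(c,f"pics/{n}F.png"); np.save(f"{n}F.npy",c)
    if n=="top": cv2.imwrite("pics/tFc.png",cv2.resize(c["frame"][110:260,130:370,::-1],None,fx=3.3,fy=3.3,interpolation=2))
    if n=="scene": cv2.imwrite("pics/sFc.png",cv2.resize(c["frame"][100:260,160:400,::-1],None,fx=3.3,fy=3.3,interpolation=2))
```

```text
shift m [ 0.1028 -0.152  -0.0055] turn [-0.06  0.16 -0.31] | pos [ 0.2716 -0.5811  0.2746] yaw -10.3 t 26.73 w 0.801 F [ 1.7  1.3 -0.6] q7 -0.67
```

View pics/tFc.png

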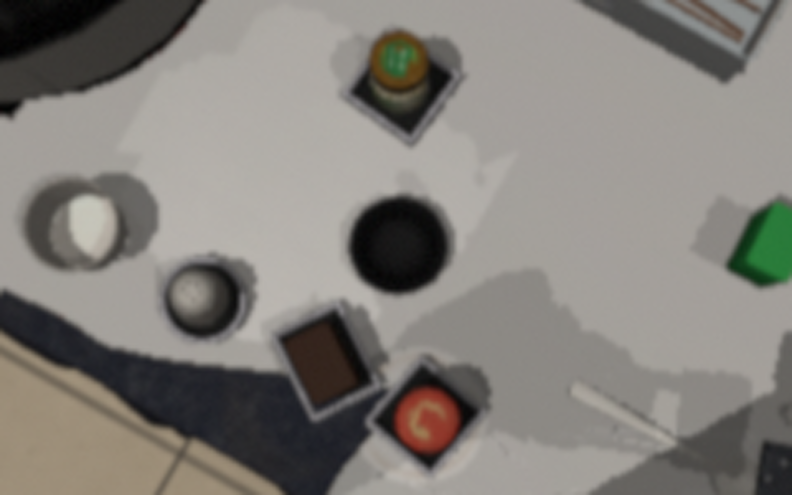

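View pics/sFc.png

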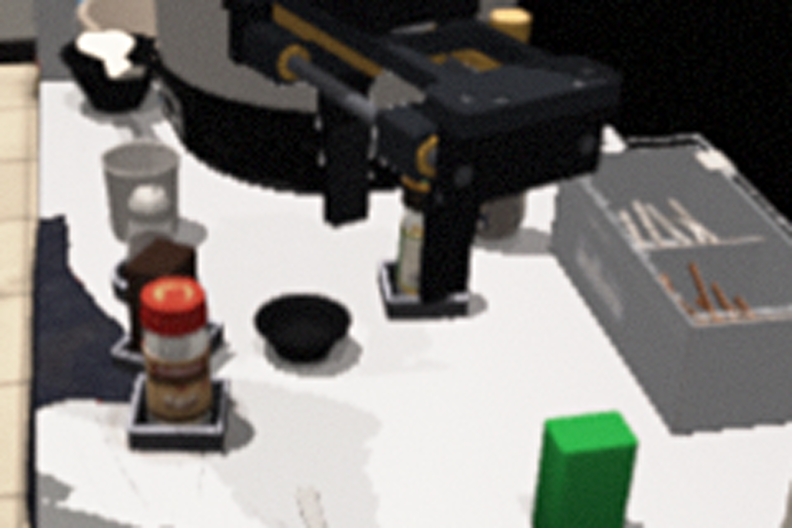

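View pics/wristF.png

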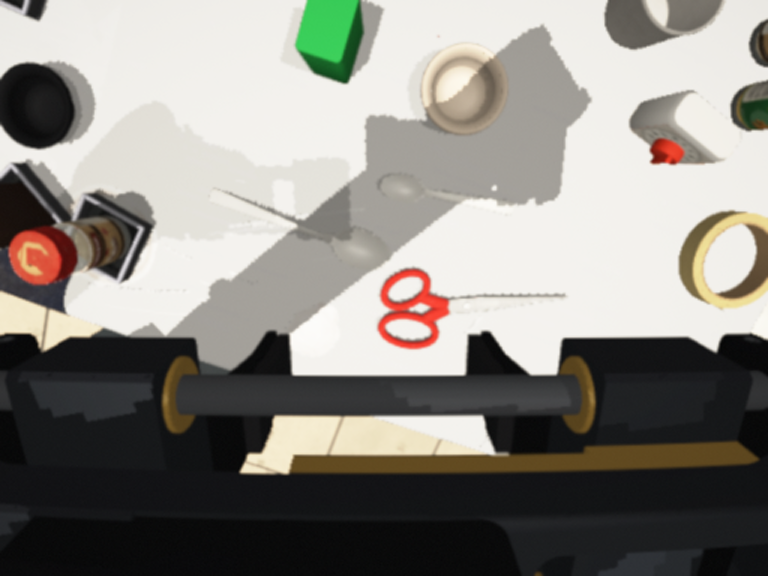

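Run:
```python
from h import *
c=np.load("topF.npy",allow_pickle=True).item()
f=lambda x,y:np.array([(x,y)])/3.3+[129.6,109.6]
st=dict(A=(.5879,-.2936),O=(.3748,-.2337),B=(.3309,-.3107),R=(.4216,-.1385))
for n,uv,z,k in[("red",(428,421),.11,"B"),("brown",(400,59),.11,"A"),("shaker",(195,293),.09,"R"),("tin",(325,364),.09,"O")]:
    X=ray(c,f(*uv),z)[0,:2]; print(n,np.round(X,4),"off mm",np.round((X-st[k])*1000,1))
a=np.load("top0.npy",allow_pickle=True).item()["frame"].astype(int);b=c["frame"].astype(int)
for n,(u,v) in dict(cup=(153,177),bowl=(251,184)).items(): print(n,np.abs(a-b)[v-28:v+28,u-28:u+28].mean())
for nm,m in (("0",a),("F",b)):
    k,l,s,ce=cv2.connectedComponentsWithStats((m.max(2)<70).astype(np.uint8)); print("bowl",ce[l[184,251]])
```

```text
red [ 0.3302 -0.3123] off mm [-0.7 -1.6]
brown [ 0.5887 -0.2941] off mm [ 0.8 -0.5]
shaker [ 0.4229 -0.145 ] off mm [ 1.3 -6.5]
tin [ 0.3711 -0.2385] off mm [-3.7 -4.8]
cup 2.7277848639455784
bowl 9.014562074829932
bowl [250.49253731 183.89104478]
bowl [250.49253731 183.89104478]
```

Run:
```python
from h import *
c=np.load("w18.npy",allow_pickle=True).item()
T=ray(c,np.array([(253,130),(316,128),(320,221),(257,222)])/1.5,.09); S=ray(c,np.array([(263,118),(350,118),(353,226)])/1.5,.02)
print("w18 tin",T.mean(0)[:2],"stand",(S[0]+S[2])[:2]/2, np.linalg.norm(S[1]-S[0]),np.linalg.norm(S[2]-S[1]),np.linalg.norm(T[1]-T[0]),np.linalg.norm(T[2]-T[1]))
c=np.load("w7.npy",allow_pickle=True).item()
T=ray(c,np.array([(352,275),(415,273),(414,358),(350,358)])/1.5,.09); S=ray(c,np.array([(341,224),(428,223)])/1.5,.02)
print("w7 tin",T.mean(0)[:2],"stand",S.mean(0)[:2]-.0365*np.array([np.cos(.459),np.sin(.459)]))
z=np.load("topF.npy",allow_pickle=True).item()["frame"]
cv2.imwrite("pics/tz.png",cv2.resize(np.clip(z[185:255,175:280].astype(float)*1.7,0,255).astype(np.uint8)[:,:,::-1],None,fx=7,fy=7,interpolation=2))
```

```text
w18 tin [ 0.3707038  -0.23718415] stand [ 0.37243361 -0.23875848] 0.05949931266351702 0.07376841675783724 0.03393310237200448 0.049690140109669
w7 tin [ 0.36955562 -0.23743257] stand [ 0.37333926 -0.23726599]
```

View pics/tz.png

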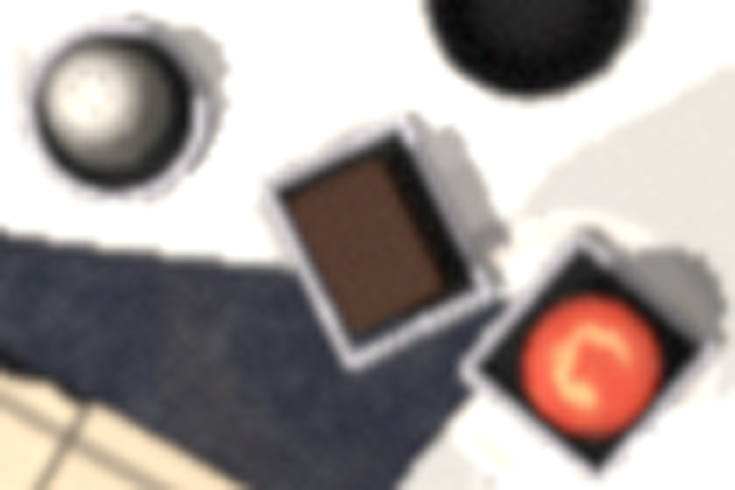

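```bash
python3 -c "
from bench import *
print(close_job())"
```

```text
the job is handed in; nothing more can be done
None
```

I placed all four seasonings and handed the job in at about 27 s, well under the 106 s limit. The tin is in the oblong stand, the shaker in the round one, the red-capped jar in the front square stand and the black-capped jar in the back square stand.

- **Centring:** the overhead camera put the jars within about 2 mm of their stand centres. It put the tin and shaker about 6–7 mm off. Wrist-camera views taken after each release put those two only 2–4 mm off. The two readings disagree, but both are under the 12 mm limit.
- **Fit:** the last pictures show all four upright and inside their stands, with the tin lined up with its stand's sides. I judged flatness and height by eye and from the placing heights; I did not measure them.
- **Cup and bowl:** the bowl's pixel position is the same as at the start. The cup's patch of the overhead picture is almost unchanged.
- **Regrip:** my first grip on the tin slipped because I lifted before the fingers had closed, so I gripped it again. It stayed upright.
- **Left alone:** I did not touch the green look-alike of the tin or the similar jar in the far right corner, which is out of reach.

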